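Draw the top blank off the stack and lay it home on the card trimmer

TASK

Load the next blank into the card trimmer: set the fingertips down softly on the top board of the stack and, pressing only lightly, draw it sideways out through the open side of the blue tray onto the trimmer's bed, leaving the boards beneath it and the other things on the bench where they are. Then slide it gently up to the dark metal fence until it lies square and flush against it, flat and wholly on the bed, short of the clear blade guard, and let go of it.

Things in the scene. Friction and masses are not known exactly. Their poses are not given: they have to be found in the camera images.
- trimmer: Card trimmer (lever guillotine), fixed. Light grey bed, printed grid, 250 x 250 mm, its top 21.5 mm above the bench. Origin: centre of the bed's outline at bench height; x towards the fence, away from the robot; y to the left, towards the tray; z up. Left edge of bed y = +125 mm; clear guard 33 mm high at y = -110 mm; beyond it the shut blade arm, 75 mm high, its handle reaching to x = -277 mm.
- fence: The trimmer's fence along the far side of the bed, fixed: dark steel strip 235 mm long (along y), 20 mm deep, 8 mm high. Origin: middle of its straight face (which looks to -x), at bed level, at x = +105, y = +7.5 mm in the trimmer's frame. Rigid.
- tray: Blue stock tray, fixed, 8 to 18 mm left of the trimmer, turned up to 0.05 rad against it. Origin: in the clear space, at bench height; x away from the robot, y away from the trimmer. Floor 3 mm thick; walls 3 mm thick, 45 mm high, inner faces at x = +95, x = -95, y = +75 mm; open without a lip towards the trimmer (-y), where the walls end at y = -74 mm.
- board1_mid (a point): Centre (half-way up) of the top board of the stack in the tray: stiff millboard, 180 mm along its x (away from the robot), 140 along its y, 5 thick, 90 to 140 g. Its upper face is 28 mm above the bench, 17 below the tray's rim; 3 to 7 mm play to the side walls. Its underside starts 1.5 mm above the trimmer's bed: it drops by that on leaving the stack.
- board1: The same top board; origin at the centre of its underside. Friction on board, bed and tray about 0.5 (varies by a fifth). A press of 3 to 6 N kept up while moving carries it along; less lets the fingers slip, above about 7 N the next board comes along with it, above 20 N it is dented. Pushed into the fence with more than 12 N its edge is crushed.
- board1_edge (a point): Middle of the top board's far edge (90 mm from its centre along its x), half-way up: the edge that goes against the fence.
- board2: Second board, directly under the top one, same size; origin at the centre of its underside, 18 mm above the bench.
- board3: Third board, same size, origin at the centre of its underside.
- board4: Fourth board, same size, origin at the centre of its underside.
- board5: Lowest board, same size, on the tray's floor, origin at the centre of its underside.
- rule: Bystander: loose steel rule, 300 (along its y) x 30 x 3 mm, on the bench on the robot's side of trimmer and tray; origin at the centre of its underside.
- tape: Bystander: roll of yellow tape lying flat beyond the tray, 96 mm across, 24 mm high; origin at the centre of its underside.
- glue: Bystander: white glue bottle with an orange cap left of the tray, 52 mm across, 125 mm tall; origin at the centre of its underside.
Things that resemble listed ones, but are neither listed nor needed, are in the scene too. Leave any green look-alike of the board1 alone.

How it is judged:
By the outcome, as a careful person would: the job done as asked, in the order asked, and still so for the second after the job is handed in, with the robot touching nothing.
It also fails if it takes over 61 s, if anything falls off the work surface, if the arm or the gripper's body presses on something with over 40 N, if the wrist force passes 120 N, or if a joint passes its speed limit or range.

ROBOT

A 6-joint arm with a two-finger parallel gripper is mounted at the origin on the work surface. World frame = base frame: x ahead of the robot, y to its left, z up, the work surface at z = 0. Lengths are in mm, angles in rad, forces in N, time in s.
With the tool pointing down it reaches from about 350 to 775 mm from the base axis. Payload 7.3 kg.
Tool frame: the origin (TCP) lies midway between the tips of the shut fingers; the grasp point (between the pads) lies 19 mm behind it (bot.grip_depth is the distance from the TCP to the grasp point, in mm); z points along the fingers, x is the direction in which the jaws open and shut, and the axes are right-handed (so a half turn about z gives the same grasp; the last joint's range is limited). The gripper opens to 92 mm and grips with 3 to 60 N. Pads are 19 mm wide; open, the fingers measure 130 mm over their backs; the gripper's body (75 mm by 190 mm) begins 47 mm behind the grasp point.
Start: joints at [0.998, 0.342, 1.524, -0, 1.275, -0.146], TCP at [217.317, 477.931, 226.741] pointing down, gripper open.
Joint ranges: [-2.53, 2.53], [-0.77, 2.02], [0.04, 2.7], [-1, 4.14], [0.28, 2.66], [-3.11, 3.11]. Speed limits (rad/s): [2.57, 2.57, 3.14, 3.14, 3.14, 3.14].

INTERFACE

Orientations are given as [roll, pitch, yaw] about the fixed x, y, z axes, in that order (R = Rz(yaw) Ry(pitch) Rx(roll)).
In Python, from plant import bot gives the robot as it stands. The module is installed in compiled form; this text tells all that it offers.
- The arm moves only by the shell command python3 -m inch 'ROWS'. ROWS is JSON, a list that holds one entry, the list of rows, each a list of 7 numbers: the shift along the tool's x, y, z each as a share of 0.2 m, from -1 to 1, then the turn, a rotation vector about the tool's x, y, z each as a share of 45 degrees, from -1 to 1, then the closure, from -1 (fully open) to 1 (shut), so that 0 is half open. A call has exactly 10 rows; each row is the pose to reach, as a shift and turn from the pose commanded when the call began, along the tool's axes at that moment; what a row does not reach only later rows make up. A row lasts 1/8 s, in which the tool goes at most 62.5 mm and 10.7 degrees, less where a joint would pass 70% of its speed; a pose out of reach is approached as far as the arm can. A call with a number of a shift or a turn outside -1 to 1 is refused whole. A call with a gripper value outside its range is refused whole. The fingers move at their own pace and stop on an object; the grip force is fixed at half the most. Time passes only in rows, so rows that repeat a pose let the fingers close, or fill a call up. It gives the time, the measured TCP pose, the force and the opening at its end, in the units of the state.
- bot.get_obs(): the state, without advancing time (a new reading comes with each control period).
- bot.capture(name): name is "side" or "top"; returns the picture (420x560x3 uint8, red, green, blue); there is no depth.
- bot.camera_params(name): a dict with "fx", "fy", "cx", "cy" (pixels), "k1" (the pictures are not rectified: a ray, as slopes to the right and down, at radius r is drawn at 1 + k1 r^2 times it, then the intrinsics apply), "R" (3x3) and "t" (3): a world point X has camera coordinates R X + t. Camera axes: x right, y down, z forward; pixel columns grow to the right and rows downward; lengths in mm; the calibration is good to about 2 mm. A picture is of the moment at which its call begins. camera_params takes no time and is no camera call.
- bot.close_job(): hands the job in, once; it reports no verdict.
The state is a dict: "time": time; "joint_positions": joint angles; "dq": joint speeds; "tau": joint torques, N m; "tool_pos": TCP position; "tcp_rot": TCP orientation; "contact_force": force on the tool from outside, world axes, zero at the start; "moment": the same for the moment, N m; "grip_width": finger opening in mm.
Only numpy, scipy, OpenCV 4.12 (cv2) and the standard library are available. Lean on these libraries where they do the work, as an engineer would, in place of code of your own. Each camera call takes 0.05 s, during which the arm holds its last target.

## Working session

There is one attempt and no reset: what is moved stays moved. The work goes in short steps, Python scripts to look and compute and a shell command to move; the robot and the scene stay as the last step left them, time stands still between calls to the robot, and variables do not carry over. Pictures are saved under pics/ and viewed, and the job is handed in when it is done.

```bash
mkdir -p pics; python3 - <<'E'
from plant import bot
import cv2
for n in("side","top"):
    im=bot.capture(n); cv2.imwrite(f"pics/{n}0.png",im[:,:,::-1]); print(n,bot.camera_params(n))
print(bot.get_obs())
E
```

```text
side {'fx': 407.50100301625866, 'fy': 407.50100301625866, 'cx': 277.20213303536605, 'cy': 205.95888386624577, 'k1': -0.09679239206916865, 'R': array([[ 0.94865592, -0.31601264, -0.01370998],
       [-0.21814709, -0.62225125, -0.75180798],
       [ 0.22904977,  0.71619788, -0.65923956]]), 't': array([-444.47848276,  166.31805256,  914.93520428])}
top {'fx': 386.83857144648624, 'fy': 386.83857144648624, 'cx': 277.66925764515133, 'cy': 202.68171123791714, 'k1': -0.012581816045899981, 'R': array([[ 0.02589079, -0.99965978, -0.00316116],
       [-0.98586643, -0.02500971, -0.16565596],
       [ 0.16552054,  0.00740545, -0.98617854]]), 't': array([   5.77313816,  467.83113705, 1125.47212406])}
{'time': 0.1, 'joint_positions': array([ 9.97994649e-01,  3.42658516e-01,  1.52487522e+00,  2.72185420e-05,
        1.27540083e+00, -1.46016338e-01]), 'dq': array([-0.00113684,  0.00036594, -0.00253835,  0.00098242,  0.00174486,
        0.00178022]), 'tau': array([ 1.69724590e-03, -4.31998801e+01, -2.44696534e+01,  7.19673978e-02,
        5.24833391e-02, -9.80269715e-05]), 'tool_pos': array([217.11520632, 477.62773717, 226.1277692 ]), 'tcp_rot': array([-3.14137166e+00,  1.32384796e-03,  1.14400319e+00]), 'contact_force': array([-1.57029347, -0.12830824,  0.37798099]), 'moment': array([ 0.02438011,  0.00776678, -0.00776399]), 'grip_width': 91.63964441869919}
```

View pics/top0.png

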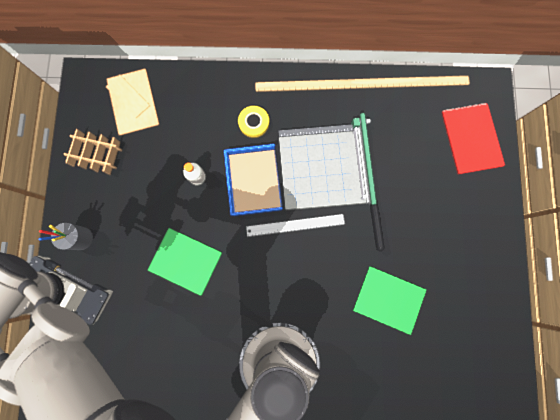

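View pics/side0.png

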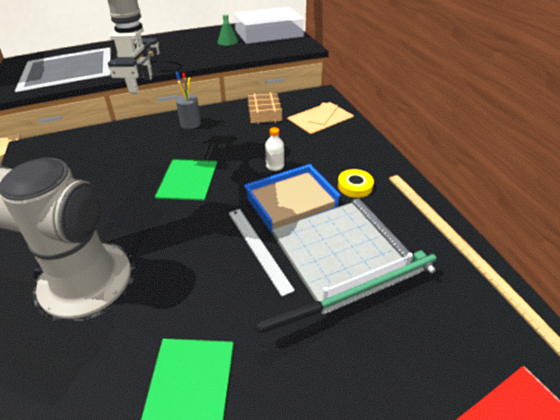

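```bash
python3 - <<'E'
import cv2
t=cv2.imread("pics/top0.png");s=cv2.imread("pics/side0.png")
cv2.imwrite("pics/t1.png",cv2.resize(t[110:260,215:390],None,fx=4.5,fy=4,interpolation=cv2.INTER_CUBIC)[:600])
cv2.imwrite("pics/t2.png",cv2.resize(t[135:225,215:305],None,fx=6.5,fy=6.5,interpolation=cv2.INTER_CUBIC))
cv2.imwrite("pics/s2.png",cv2.resize(s[160:310,235:435],None,fx=4,fy=4,interpolation=cv2.INTER_CUBIC))
E
```

```text
(no output)
```

View pics/t1.png

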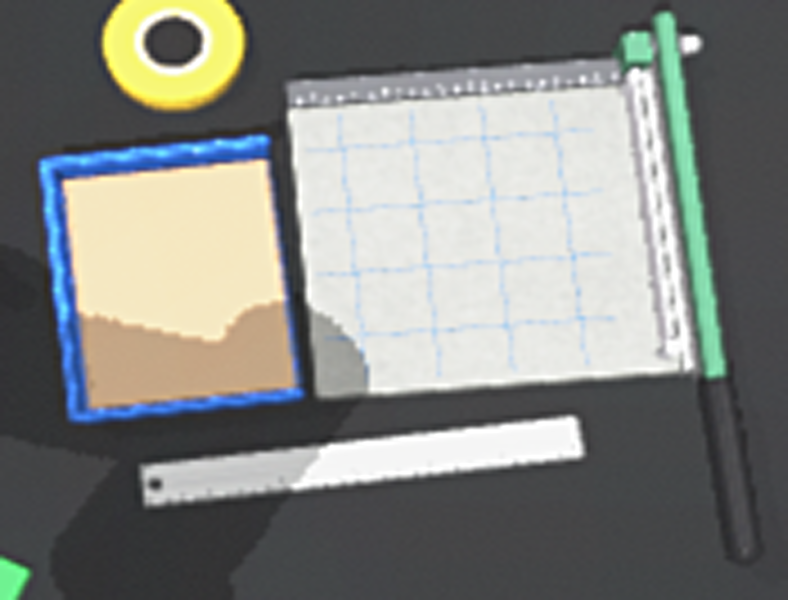

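View pics/t2.png

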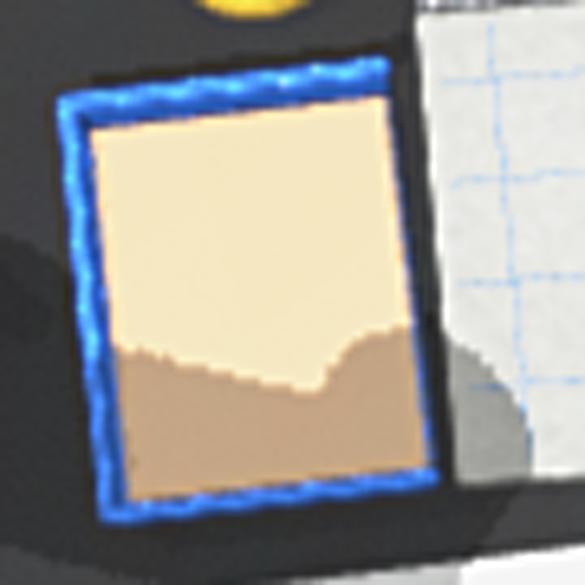

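View pics/s2.png

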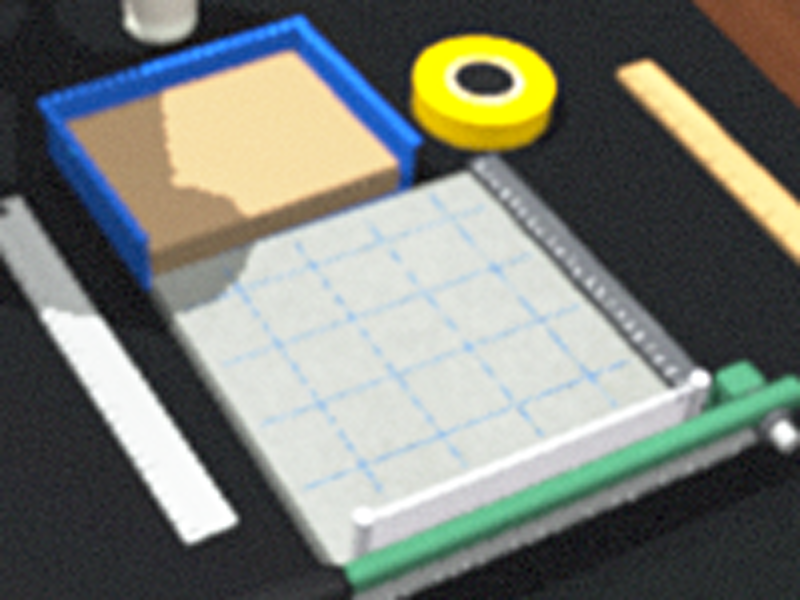

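```bash
cat > h.py <<'E'
import numpy as np, cv2
from scipy.optimize import least_squares
from plant import bot
def proj(n,X):
    c=bot.camera_params(n); K=np.array([[c['fx'],0,c['cx']],[0,c['fy'],c['cy']],[0,0,1.]])
    return cv2.projectPoints(np.float64(X).reshape(-1,1,3),cv2.Rodrigues(c['R'])[0],c['t'],K,np.array([c['k1'],0,0,0.]))[0].reshape(-1,2)
def back(n,uv,z):
    c=bot.camera_params(n); K=np.array([[c['fx'],0,c['cx']],[0,c['fy'],c['cy']],[0,0,1.]])
    p=cv2.undistortPoints(np.float64(uv).reshape(-1,1,2),K,np.array([c['k1'],0,0,0.])).reshape(-1,2)
    d=np.c_[p,np.ones(len(p))]@c['R']; o=-c['R'].T@c['t']
    return o+d*((z-o[2])/d[:,2])[:,None]
def unc(uv,s,o): return (np.float64(uv)+.5)/np.array(s)-.5+np.array(o)
def pose(p,P):
    c,s=np.cos(p[2]),np.sin(p[2]); P=np.float64(P)
    return np.c_[P[:,0]*c-P[:,1]*s+p[0],P[:,0]*s+P[:,1]*c+p[1],P[:,2]]
def fit(obs,x0): # obs: list (cam, uv, local pts)
    f=lambda p:np.concatenate([(proj(n,pose(p,P))-uv).ravel() for n,uv,P in obs])
    r=least_squares(f,x0,x_scale=[100,100,.1]); return r.x,r.fun
def brd(z): return [[90,70,z],[90,-70,z],[-90,-70,z],[-90,70,z]]
E
python3 - <<'E'
from h import *
np.set_printoptions(precision=3,suppress=True)
bt=unc([[93,130],[388,98],[435,465],[125,500]],6.5,[215,135])
bs=unc([[297,50],[400,165],[148,247],[67,120]],4,[235,160])
for n,u in(("top",bt),("side",bs)):
    print(n,back(n,u,28)[:,:2]); print(fit([(n,u,brd(28))],[450,50,0]))
print("both",fit([("top",bt,brd(28)),("side",bs,brd(28))],[450,50,0]))
# bed at 21.5: nearL, nearR; fence face bottom ends
F=[[-125,125,21.5],[-125,-125,21.5],[105,125,21.5]]
tt=unc([[316,397],[690,370],[292,108]],[4.5,4],[215,110])
ss=unc([[335,567]],4,[235,160])
print(fit([("top",tt,F)],[450,-120,0]))
r=fit([("top",tt,F),("side",ss,[F[1]])],[450,-120,0]);print("trim",r)
print(back("top",unc([[316,397],[690,370],[292,108],[628,85]],[4.5,4],[215,110]),21.5)[:,:2])
print("side fence ",back("side",unc([[473,178],[680,382]],4,[235,160]),21.5)[:,:2])
E
```

```text
top [[617.022 173.272]
 [636.374  32.752]
 [459.113   5.949]
 [438.933 149.966]]
(array([537.856,  90.487,   0.139]), array([ 0.312, -0.066, -0.292, -0.111, -0.899,  0.192,  0.879, -0.   ]))
side [[621.096 170.833]
 [637.841  31.235]
 [458.181  11.436]
 [444.645 148.783]]
(array([540.445,  90.669,   0.112]), array([ 0.383,  0.04 , -0.037,  0.027,  0.299,  0.042, -0.656, -0.19 ]))
both (array([539.27 ,  90.395,   0.127]), array([ 0.708, -0.82 ,  0.149, -0.31 , -1.203,  0.063,  0.525, -0.713,
       -0.498,  0.024, -0.33 , -0.216,  0.476,  0.424, -1.209,  0.338]))
(array([ 589.921, -117.897,    0.106]), array([ 0.793, -0.141, -0.815,  0.086,  0.02 ,  0.089]))
trim (array([ 589.302, -114.215,    0.095]), array([-0.922, -0.397, -2.429,  0.75 , -0.809, -0.211,  1.022,  3.033]))
[[ 451.891   -4.432]
 [ 479.195 -257.929]
 [ 681.383   17.59 ]
 [ 706.282 -217.475]]
side fence  [[ 681.246   10.201]
 [ 714.399 -191.022]]
```

The tan board in the blue tray, at top pixel (255,180), is the target. It is the only board lying in the tray and its size fits. The green sheets at (185,262) and (390,300) are look-alikes, and the enlarged crop confirms this. The fit puts the board at about (539, 90) with yaw 0.127, and the trimmer at about (590, -118) with yaw 0.106.

```bash
python3 -m inch '[[[-0.05,0.1,0,0,0,0.1,-1],[-0.12,0.25,0,0,0,0.25,-1],[-0.2,0.4,0,0,0,0.4,-1],[-0.27,0.55,0,0,0,0.55,-1],[-0.35,0.7,0,0,0,0.7,-1],[-0.42,0.85,0,0,0,0.85,-1],[-0.47,0.95,0,0,0,0.95,-1],[-0.5,1,0,0,0,1,-1],[-0.5,1,0,0,0,1,-1],[-0.5,1,0,0,0,1,-1]]]'
```

```text
time: 1.35
tool_pos: [357.5, 304.6, 226.7]
tcp_rot: [-3.141, 0.0, 0.36]
contact_force: [1.6, 0.3, -0.4]
grip_width: 91.9
```

```bash
python3 -m inch '[[[0.05,0.1,0,0,0,0.03,-1],[0.12,0.25,0,0,0,0.08,-1],[0.2,0.4,0.03,0,0,0.12,-1],[0.27,0.55,0.07,0,0,0.16,-1],[0.33,0.7,0.11,0,0,0.2,-1],[0.39,0.85,0.15,0,0,0.25,-1],[0.44,0.95,0.18,0,0,0.28,-1],[0.47,1,0.2,0,0,0.295,-1],[0.47,1,0.2,0,0,0.295,-1],[0.47,1,0.2,0,0,0.295,-1]]]'
python3 - <<'E'
from h import *
for n in("side","top"): cv2.imwrite(f"pics/{n}1.png",bot.capture(n)[:,:,::-1])
t=cv2.imread("pics/top1.png")
cv2.imwrite("pics/t3.png",cv2.resize(t[110:230,215:375],None,fx=5,fy=5,interpolation=cv2.INTER_CUBIC))
E
```

```text
time: 2.6
tool_pos: [515.7, 150.6, 186.9]
tcp_rot: [-3.141, 0.0, 0.128]
contact_force: [0.3, 0.9, -0.9]
grip_width: 92.0
```

View pics/t3.png

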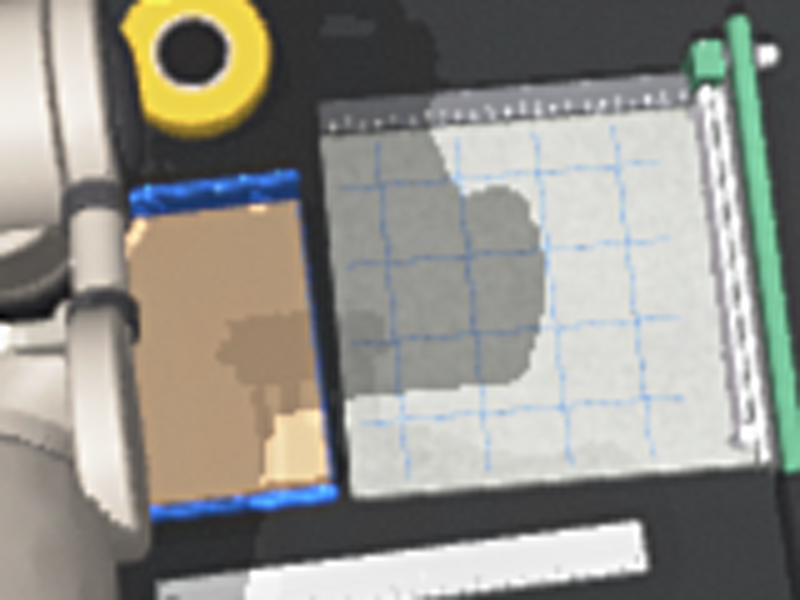

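View pics/side1.png

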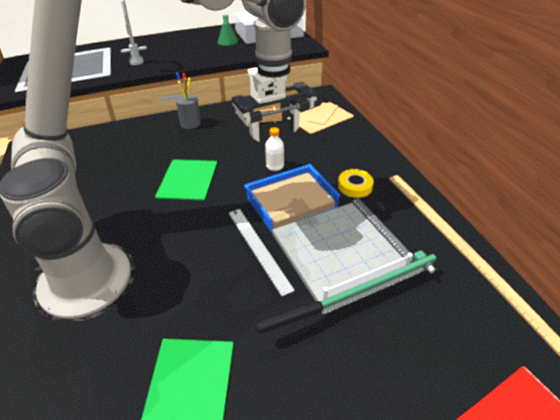

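```bash
python3 -m inch '[[[0.02,0.08,0,0,0,0,-1],[0.05,0.2,0.05,0,0,0,-1],[0.07,0.29,0.15,0,0,0,-1],[0.075,0.31,0.28,0,0,0,-1],[0.075,0.31,0.4,0,0,0,-1],[0.075,0.31,0.5,0,0,0,-1],[0.075,0.31,0.58,0,0,0,-1],[0.075,0.31,0.65,0,0,0,-1],[0.075,0.31,0.69,0,0,0,-1],[0.075,0.31,0.7,0,0,0,-1]]]'
python3 - <<'E'
from h import *
for n in("side","top"): cv2.imwrite(f"pics/{n}2.png",bot.capture(n)[:,:,::-1]); print(bot.get_obs()['contact_force'],bot.get_obs()['tool_pos'])
s=cv2.imread("pics/side2.png")
cv2.imwrite("pics/s3.png",cv2.resize(s[120:270,215:415],None,fx=4,fy=4,interpolation=cv2.INTER_CUBIC))
E
```

```text
time: 3.95
tool_pos: [538.9, 90.2, 46.4]
tcp_rot: [-3.141, 0.0, 0.127]
contact_force: [0.5, 0.3, 0.4]
grip_width: 91.9
[ 1.05718963 -0.03860921 -0.52656246] [538.99131521  90.27161758  46.57561773]
[-0.2039543   0.01677446 -0.54552276] [539.12357376  90.25282844  46.89256017]
```

View pics/s3.png

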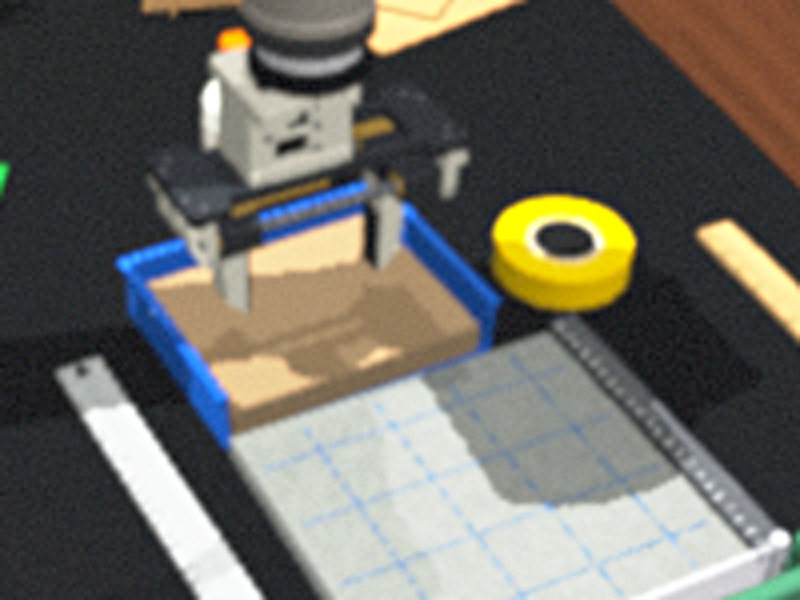

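```bash
python3 -m inch '[[[0,0,0.02,0,0,0,-1],[0,0,0.04,0,0,0,-1],[0,0,0.06,0,0,0,-1],[0,0,0.07,0,0,0,-1],[0,0,0.075,0,0,0,-1],[0,0,0.08,0,0,0,-1],[0,0,0.083,0,0,0,-1],[0,0,0.086,0,0,0,-1],[0,0,0.088,0,0,0,-1],[0,0,0.088,0,0,0,-1]]]'
python3 - <<'E'
from h import *
o=bot.get_obs(); print(o['contact_force'],o['tool_pos'],o['tau'])
E
```

```text
time: 5.3
tool_pos: [538.9, 90.2, 29.1]
tcp_rot: [-3.142, -0.0, 0.127]
contact_force: [-0.1, 0.6, -0.5]
grip_width: 91.8
[-0.0659211   0.63609257 -0.50431736] [538.94023073  90.22089702  29.13685209] [-1.98132584e-03 -4.94508970e+01 -1.74397713e+01  5.72829111e-02
  3.98858101e-02  4.02981004e-05]
```

Commanded height is now 29.1 mm, so I lower gently in small steps.

```bash
python3 -m inch '[[[0,0,0.001,0,0,0,-1],[0,0,0.002,0,0,0,-1],[0,0,0.003,0,0,0,-1],[0,0,0.004,0,0,0,-1],[0,0,0.005,0,0,0,-1],[0,0,0.006,0,0,0,-1],[0,0,0.006,0,0,0,-1],[0,0,0.006,0,0,0,-1],[0,0,0.006,0,0,0,-1],[0,0,0.006,0,0,0,-1]]]'
python3 - <<'E'
from h import *
bot.capture("side");o=bot.get_obs(); print(o['contact_force'],o['tool_pos'])
E
```

```text
time: 6.55
tool_pos: [539.2, 90.0, 28.3]
tcp_rot: [3.141, -0.001, 0.127]
contact_force: [-0.1, -1.3, 5.8]
grip_width: 91.7
[ 0.11056008 -0.76516621  5.28079206] [539.1428985   90.04497225  28.27527235]
```

```bash
python3 -m inch '[[[0,0.002,-0.0003,0,0,0,-1],[0,0.01,-0.0003,0,0,0,-1],[0,0.025,-0.0003,0,0,0,-1],[0,0.04,-0.0003,0,0,0,-1],[0,0.06,-0.0003,0,0,0,-1],[0,0.08,-0.0003,0,0,0,-1],[0,0.1,-0.0003,0,0,0,-1],[0,0.12,-0.0003,0,0,0,-1],[0,0.14,-0.0003,0,0,0,-1],[0,0.15,-0.0003,0,0,0,-1]]]'
python3 - <<'E'
from h import *
for n in("side",): cv2.imwrite(f"pics/{n}4.png",bot.capture(n)[:,:,::-1]);o=bot.get_obs(); print(o['contact_force'],o['tool_pos'])
s=cv2.imread("pics/side4.png")
cv2.imwrite("pics/s4.png",cv2.resize(s[120:270,215:415],None,fx=4,fy=4,interpolation=cv2.INTER_CUBIC))
E
```

```text
time: 7.85
tool_pos: [543.3, 60.5, 28.3]
tcp_rot: [-3.141, -0.001, 0.126]
contact_force: [0.1, 2.9, 5.7]
grip_width: 91.4
[0.1599886  1.71434133 5.1923366 ] [543.3498293   60.32915733  28.3043349 ]
```

View pics/s4.png

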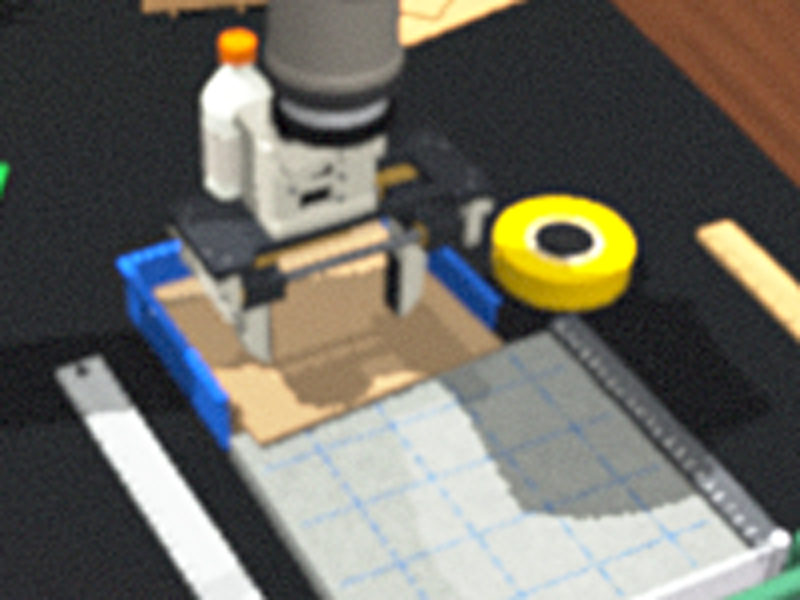

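```bash
python3 -m inch '[[[0,0.005,-0.0005,0,0,0,-1],[0,0.015,-0.0005,0,0,0,-1],[0,0.03,-0.0005,0,0,0,-1],[0,0.05,-0.0005,0,0,0,-1],[0,0.07,-0.0005,0,0,0,-1],[0,0.09,-0.0005,0,0,0,-1],[0,0.11,-0.0005,0,0,0,-1],[0,0.13,-0.0005,0,0,0,-1],[0,0.145,-0.0005,0,0,0,-1],[0,0.15,-0.0005,0,0,0,-1]]]'
python3 - <<'E'
from h import *
for n in("side",): cv2.imwrite(f"pics/{n}5.png",bot.capture(n)[:,:,::-1]);o=bot.get_obs(); print(o['contact_force'],o['tool_pos'])
s=cv2.imread("pics/side5.png")
cv2.imwrite("pics/s5.png",cv2.resize(s[120:270,215:415],None,fx=4,fy=4,interpolation=cv2.INTER_CUBIC))
E
```

```text
time: 9.15
tool_pos: [546.9, 30.7, 28.3]
tcp_rot: [-3.141, -0.001, 0.126]
contact_force: [0.9, 2.5, 5.3]
grip_width: 91.6
[2.00740363 2.0251912  5.38686111] [546.86992895  30.64146628  28.27543932]
```

View pics/s5.png

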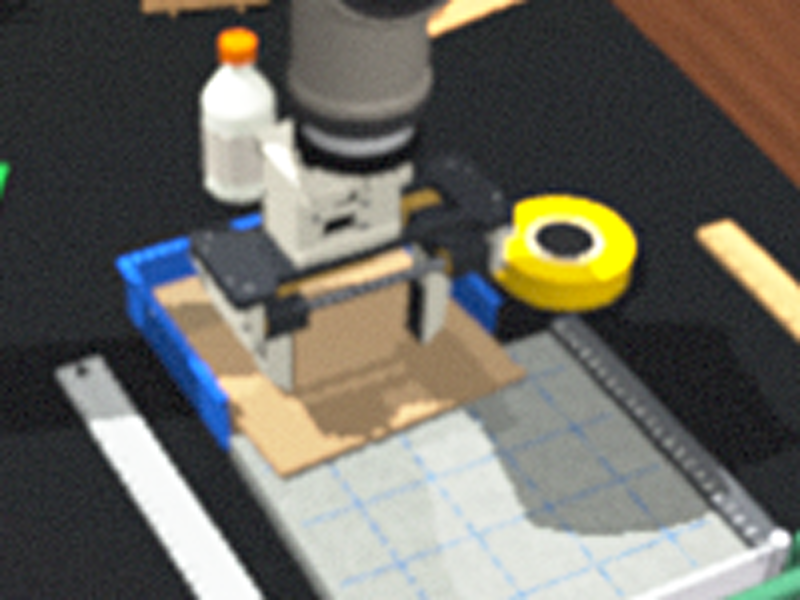

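```bash
python3 -m inch '[[[0,0.005,0,0,0,0,-1],[0,0.015,0,0,0,0,-1],[0,0.03,0,0,0,0,-1],[0,0.05,0,0,0,0,-1],[0,0.07,0.0002,0,0,0,-1],[0,0.09,0.0004,0,0,0,-1],[0,0.11,0.0007,0,0,0,-1],[0,0.13,0.001,0,0,0,-1],[0,0.145,0.0012,0,0,0,-1],[0,0.15,0.0012,0,0,0,-1]]]'
python3 - <<'E'
from h import *
for n in("side",): cv2.imwrite(f"pics/{n}6.png",bot.capture(n)[:,:,::-1]);o=bot.get_obs(); print(o['contact_force'],o['tool_pos'])
s=cv2.imread("pics/side6.png")
cv2.imwrite("pics/s6.png",cv2.resize(s[120:270,215:415],None,fx=4,fy=4,interpolation=cv2.INTER_CUBIC))
E
```

```text
time: 10.45
tool_pos: [550.5, 1.0, 28.0]
tcp_rot: [-3.141, -0.001, 0.127]
contact_force: [-0.3, 3.1, 6.6]
grip_width: 91.7
[0.77024827 1.71319519 5.71558993] [550.5665809    0.91883978  28.00898544]
```

View pics/s6.png

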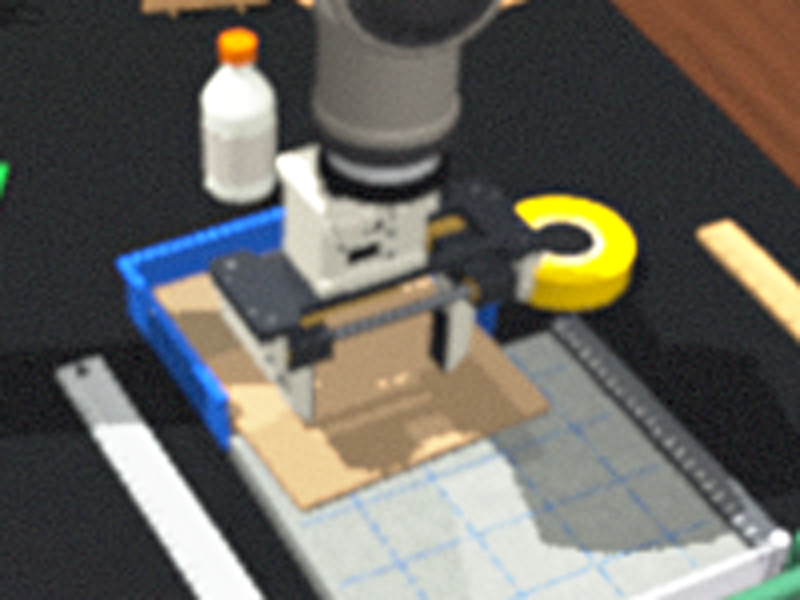

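```bash
python3 -m inch '[[[0,0.005,-0.0003,0,0,0,-1],[0,0.015,-0.0003,0,0,0,-1],[0,0.03,-0.0002,0,0,0,-1],[0,0.05,0,0,0,0,-1],[0,0.07,0.0002,0,0,0,-1],[0,0.09,0.0004,0,0,0,-1],[0,0.11,0.0006,0,0,0,-1],[0,0.13,0.0008,0,0,0,-1],[0,0.145,0.001,0,0,0,-1],[0,0.15,0.001,0,0,0,-1]]]'
python3 - <<'E'
from h import *
bot.capture("side");o=bot.get_obs(); print(o['contact_force'],o['tool_pos'])
E
```

```text
time: 11.75
tool_pos: [554.2, -28.9, 27.7]
tcp_rot: [-3.141, -0.0, 0.127]
contact_force: [0.1, 2.3, 4.9]
grip_width: 91.9
[0.72510502 1.47687452 5.55248083] [554.18406856 -28.98919643  27.68556806]
```

```bash
python3 -m inch '[[[0,0.005,0,0,0,0,-1],[0,0.015,0,0,0,0,-1],[0,0.03,0.0002,0,0,0,-1],[0,0.05,0.0003,0,0,0,-1],[0,0.07,0.0005,0,0,0,-1],[0,0.09,0.0007,0,0,0,-1],[0,0.11,0.0015,0,0,0,-1],[0,0.13,0.0025,0,0,0,-1],[0,0.145,0.003,0,0,0,-1],[0,0.15,0.0033,0,0,0,-1]]]'
python3 - <<'E'
from h import *
for n in("side",): cv2.imwrite(f"pics/{n}7.png",bot.capture(n)[:,:,::-1]);o=bot.get_obs(); print(o['contact_force'],o['tool_pos'])
s=cv2.imread("pics/side7.png")
cv2.imwrite("pics/s7.png",cv2.resize(s[150:300,235:435],None,fx=4,fy=4,interpolation=cv2.INTER_CUBIC))
E
```

```text
time: 13.05
tool_pos: [557.7, -58.8, 26.8]
tcp_rot: [-3.141, 0.0, 0.127]
contact_force: [-1.3, 2.2, 4.4]
grip_width: 91.7
[0.09442978 0.83106762 4.48630583] [557.69238811 -58.81918154  26.80483143]
```

View pics/s7.png

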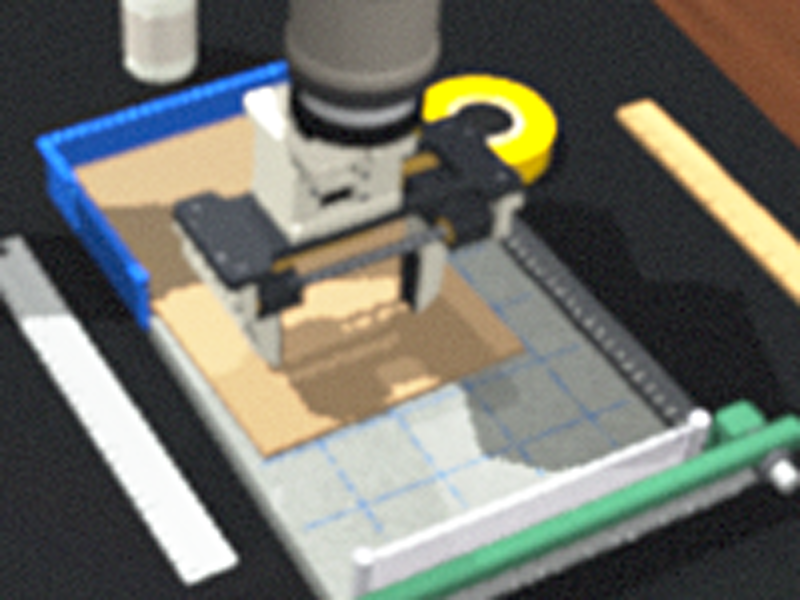

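```bash
python3 -m inch '[[[0.005,0.01,0,0,0,0.003,-1],[0.01,0.03,0,0,0,0.006,-1],[0.02,0.06,0,0,0,0.009,-1],[0.03,0.09,0,0,0,0.012,-1],[0.04,0.12,0,0,0,0.016,-1],[0.055,0.15,0,0,0,0.02,-1],[0.07,0.18,0,0,0,0.024,-1],[0.085,0.21,0,0,0,0.027,-1],[0.095,0.24,0,0,0,0.027,-1],[0.1,0.25,0,0,0,0.027,-1]]]'
python3 - <<'E'
from h import *
for n in("side","top"): cv2.imwrite(f"pics/{n}8.png",bot.capture(n)[:,:,::-1]);o=bot.get_obs(); print(o['contact_force'],o['tool_pos'])
s=cv2.imread("pics/side8.png")
cv2.imwrite("pics/s8.png",cv2.resize(s[150:300,235:435],None,fx=4,fy=4,interpolation=cv2.INTER_CUBIC))
t=cv2.imread("pics/top8.png")
cv2.imwrite("pics/t8.png",cv2.resize(t[110:230,215:375],None,fx=5,fy=5,interpolation=cv2.INTER_CUBIC))
E
```

```text
time: 14.35
tool_pos: [584.2, -106.1, 26.9]
tcp_rot: [-3.142, -0.0, 0.105]
contact_force: [0.6, 0.3, 0.3]
grip_width: 92.1
[ 1.1516595  -0.88993492 -0.11392332] [ 584.29301305 -106.1264559    26.90477546]
[0.22308559 0.12982318 0.75079351] [ 584.13519462 -105.85657903   26.88901716]
```

View pics/s8.png

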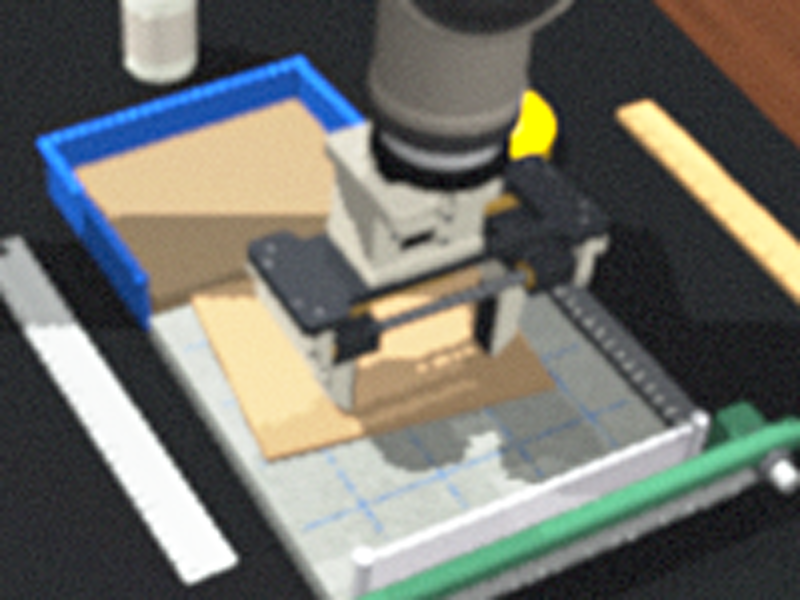

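View pics/t8.png

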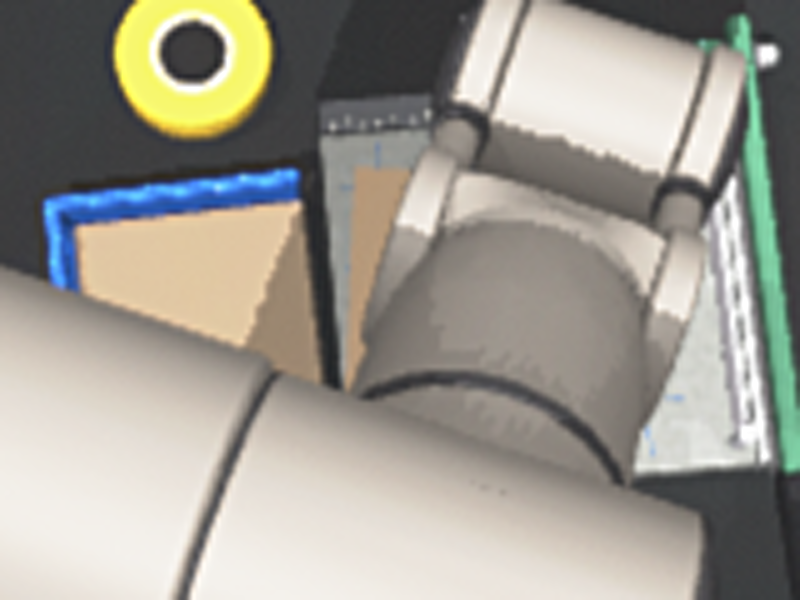

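```bash
python3 - <<'E'
from h import *
np.set_printoptions(precision=3,suppress=True)
u=unc([[555,386],[268,457],[192,297]],4,[235,150])
print(back("side",u,26.5)); r=fit([("side",u,brd(26.5)[1:])],[580,-90,0]);print(r)
# top: left edge in top8
e=unc([[355,168],[347,385]],5,[215,110]); print(back("top",e,26.5)); print(proj("top",pose(r[0],brd(26.5)))*1., )
print((proj("top",pose(r[0],brd(26.5)))-[215,110])*5)
# board2 check, z=23
b=unc([[296,98],[77,172]],4,[235,150]); print(back("side",b,23))
E
```

```text
[[ 656.768 -145.437   26.5  ]
 [ 479.554 -140.435   26.5  ]
 [ 481.504   -4.527   26.5  ]]
(array([569.871, -73.685,  -0.02 ]), array([ 0.644, -0.156, -0.23 ,  0.578, -0.423, -0.685]))
[[658.657  -2.038  26.5  ]
 [520.08   -0.246  26.5  ]]
[[286.735 142.423]
 [331.533 144.38 ]
 [330.18  201.132]
 [284.238 199.066]]
[[358.675 162.115]
 [582.664 171.899]
 [575.898 455.662]
 [346.192 445.328]]
[[619.545 168.385  23.   ]
 [448.961 140.124  23.   ]]
```

```bash
python3 -m inch '[[[0,0,-0.01,0,0,0,-1],[0,0,-0.02,0,0,0,-1],[-0.01,-0.04,-0.02,0,0,0.03,-1],[-0.02,-0.08,-0.02,0,0,0.07,-1],[-0.035,-0.12,-0.02,0,0,0.11,-1],[-0.05,-0.15,-0.02,0,0,0.15,-1],[-0.053,-0.168,-0.02,0,0,0.16,-1],[-0.053,-0.168,-0.01,0,0,0.16,-1],[-0.053,-0.168,-0.003,0,0,0.16,-1],[-0.053,-0.168,0,0,0,0.16,-1]]]'
python3 -m inch '[[[0,0,0.0005,0,0,0,-1],[0,0,0.001,0,0,0,-1],[0,0,0.0015,0,0,0,-1],[0,0,0.002,0,0,0,-1],[0,0,0.0025,0,0,0,-1],[0,0,0.0025,0,0,0,-1],[0,0,0.0025,0,0,0,-1],[0,0,0.0025,0,0,0,-1],[0,0,0.0025,0,0,0,-1],[0,0,0.0025,0,0,0,-1]]]'
python3 - <<'E'
from h import *
bot.capture("side");o=bot.get_obs(); print(o['contact_force'],o['tool_pos'])
E
```

```text
time: 15.7
tool_pos: [570.0, -73.5, 26.8]
tcp_rot: [-3.141, 0.0, -0.02]
contact_force: [-0.4, 0.7, 4.6]
grip_width: 91.8
time: 16.95
tool_pos: [570.1, -73.5, 26.8]
tcp_rot: [3.141, -0.0, -0.02]
contact_force: [-1.8, -1.4, 4.6]
grip_width: 91.8
[-1.04231217 -1.03174766  4.87019173] [570.06626618 -73.47668901  26.78931111]
```

```bash
python3 -m inch '[[[0.001,0.003,0,0,0,-0.003,-1],[0.004,0.009,0,0,0,-0.008,-1],[0.008,0.018,0,0,0,-0.017,-1],[0.013,0.028,0,0,0,-0.026,-1],[0.018,0.039,0,0,0,-0.036,-1],[0.023,0.05,0,0,0,-0.046,-1],[0.029,0.061,0,0,0,-0.057,-1],[0.034,0.072,0,0,0,-0.068,-1],[0.038,0.081,0,0,0,-0.076,-1],[0.04,0.085,0,0,0,-0.08,-1]]]'
python3 - <<'E'
from h import *
for n in("side",): cv2.imwrite(f"pics/{n}9.png",bot.capture(n)[:,:,::-1]);o=bot.get_obs(); print(o['contact_force'],o['tool_pos'])
s=cv2.imread("pics/side9.png")
cv2.imwrite("pics/s9.png",cv2.resize(s[150:300,235:435],None,fx=4,fy=4,interpolation=cv2.INTER_CUBIC))
E
```

```text
time: 18.25
tool_pos: [577.9, -90.0, 26.8]
tcp_rot: [-3.141, -0.001, 0.043]
contact_force: [-1.3, 3.2, 6.1]
grip_width: 91.8
[-0.38790557  1.54814695  5.04022165] [577.91141309 -90.07775091  26.79446843]
```

View pics/s9.png

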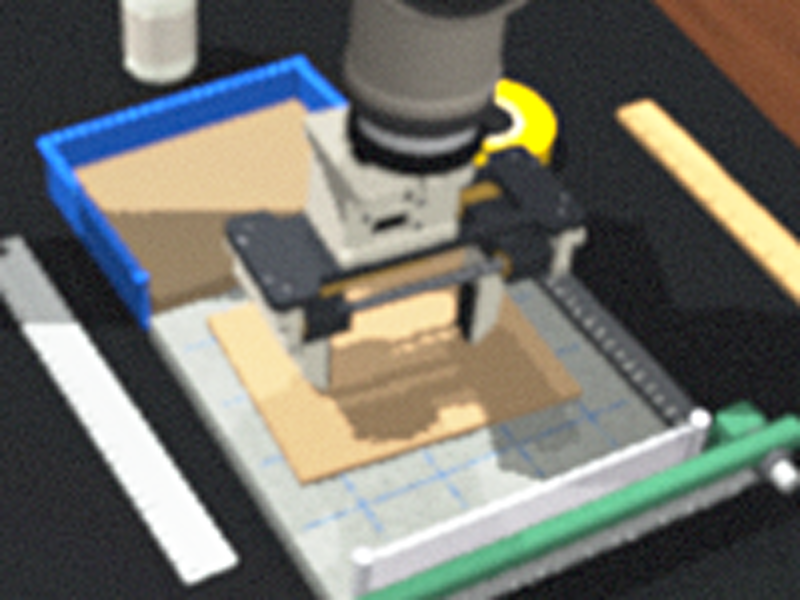

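```bash
python3 -m inch '[[[0.001,0.003,0,0,0,-0.003,-1],[0.004,0.009,0,0,0,-0.008,-1],[0.008,0.018,0,0,0,-0.017,-1],[0.013,0.028,0,0,0,-0.026,-1],[0.018,0.039,0,0,0,-0.036,-1],[0.023,0.05,0,0,0,-0.046,-1],[0.029,0.061,0,0,0,-0.057,-1],[0.034,0.072,0,0,0,-0.068,-1],[0.038,0.081,0,0,0,-0.076,-1],[0.04,0.085,0,0,0,-0.08,-1]]]'
python3 - <<'E'
from h import *
for n in("side",): cv2.imwrite(f"pics/{n}10.png",bot.capture(n)[:,:,::-1]);o=bot.get_obs(); print(o['contact_force'],o['tool_pos'])
s=cv2.imread("pics/side10.png")
cv2.imwrite("pics/s10.png",cv2.resize(s[170:290,275:435],None,fx=5,fy=5,interpolation=cv2.INTER_CUBIC))
E
```

```text
time: 19.55
tool_pos: [586.6, -106.6, 26.8]
tcp_rot: [-3.141, -0.0, 0.106]
contact_force: [0.1, 2.0, 5.3]
grip_width: 92.0
[-0.71242997  0.52409132  5.00553031] [ 586.61832742 -106.71746548   26.80094174]
```

View pics/s10.png

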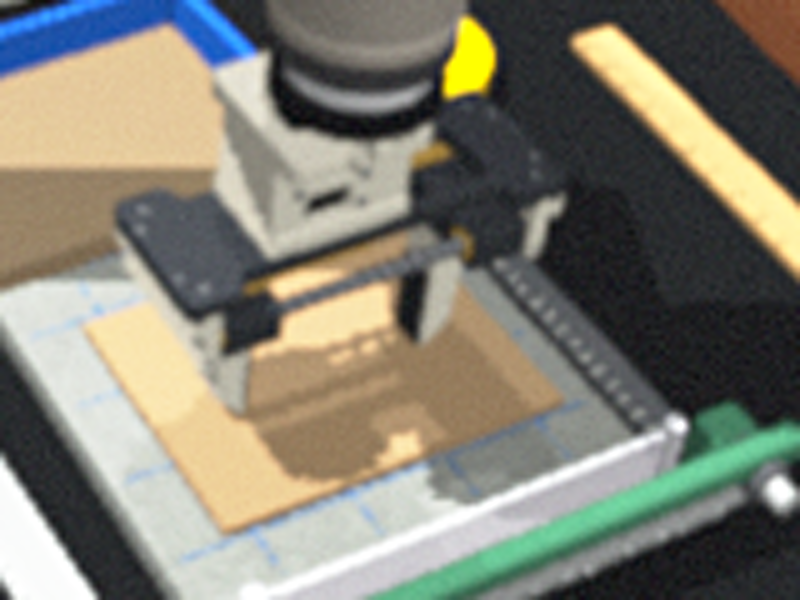

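```bash
python3 - <<'E'
from h import *
np.set_printoptions(precision=3,suppress=True)
u=unc([[563,401],[228,529],[85,325]],5,[275,170])
print(back("side",u,26.5)); r=fit([("side",u,brd(26.5)[1:])],[580,-90,0]);print(r)
t=np.array([589.9,-117.9,.106])
d=r[0][:2]-t[:2];c,s=np.cos(t[2]),np.sin(t[2]);print(d[0]*c+d[1]*s,-d[0]*s+d[1]*c)
f=pose(t,[[105,125,21.5],[105,-108,21.5],[-125,-110,21.5],[-125,125,21.5]])
print((proj("side",f)-[275,170])*5)
E
```

```text
[[ 681.511 -166.544   26.5  ]
 [ 505.904 -184.386   26.5  ]
 [ 489.725  -46.745   26.5  ]]
(array([ 586.542, -105.921,    0.108]), array([ 0.617, -0.432, -0.412,  0.433, -0.18 , -0.187]))
-2.0721381385185196 12.266599350902371
[[382.903 162.1  ]
 [658.589 466.532]
 [213.933 652.747]
 [-16.432 293.341]]
```

```bash
python3 -m inch '[[[0.002,0,0,0,0,0,-1],[0.006,0,0,0,0,0,-1],[0.012,0,0,0,0,0,-1],[0.02,0,0,0,0,0,-1],[0.028,0,0,0,0,0,-1],[0.036,0,0,0,0,0,-1],[0.044,0,0,0,0,0,-1],[0.052,0,0,0,0,0,-1],[0.058,0,0,0,0,0,-1],[0.06,0,0,0,0,0,-1]]]'
python3 -m inch '[[[0.002,0,0,0,0,0,-1],[0.004,0,0,0,0,0,-1],[0.006,0,0,0,0,0,-1],[0.008,0,0,0,0,0,-1],[0.01,0,0,0,0,0,-1],[0.012,0,0,0,0,0,-1],[0.014,0,0,0,0,0,-1],[0.016,0,0,0,0,0,-1],[0.018,0,0,0,0,0,-1],[0.02,0,0,0,0,0,-1]]]'
python3 - <<'E'
from h import *
for n in("side",): cv2.imwrite(f"pics/{n}11.png",bot.capture(n)[:,:,::-1]);o=bot.get_obs(); print(o['contact_force'],o['tool_pos'],o['moment'])
s=cv2.imread("pics/side11.png")
cv2.imwrite("pics/s11.png",cv2.resize(s[170:290,275:435],None,fx=5,fy=5,interpolation=cv2.INTER_CUBIC))
E
```

```text
time: 20.85
tool_pos: [598.3, -105.8, 26.8]
tcp_rot: [-3.142, -0.0, 0.106]
contact_force: [-1.5, 0.3, 5.2]
grip_width: 91.9
time: 22.1
tool_pos: [602.2, -105.4, 26.8]
tcp_rot: [-3.142, -0.0, 0.106]
contact_force: [-2.9, -0.7, 6.2]
grip_width: 91.4
[-1.38405645  0.16476155  5.77503702] [ 602.26840846 -105.38896117   26.77495456] [-0.09384535  0.3924089  -0.00387261]
```

View pics/s11.png

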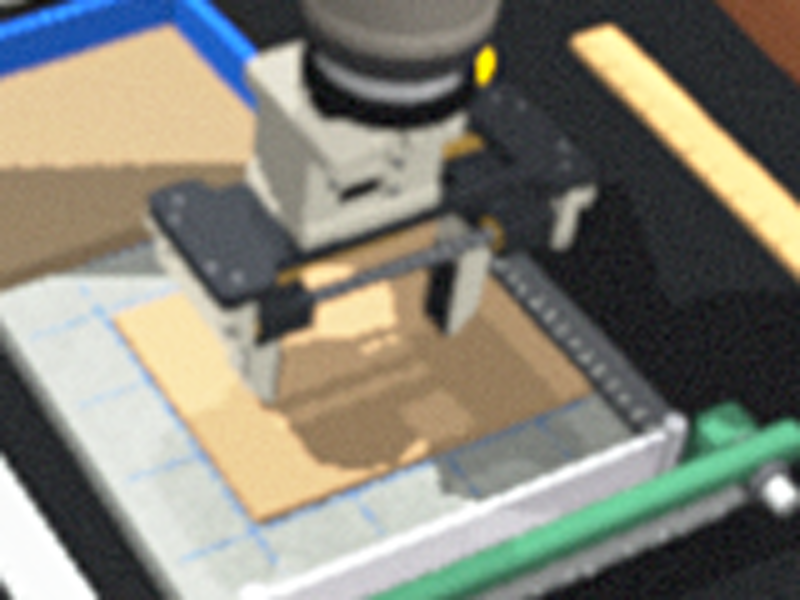

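```bash
python3 -m inch '[[[0.002,0,0,0,0,0,-1],[0.004,0,0,0,0,0,-1],[0.006,0,0,0,0,0,-1],[0.008,0,0,0,0,0,-1],[0.01,0,0,0,0,0,-1],[0.012,0,0,0,0,0,-1],[0.014,0,0,0,0,0,-1],[0.016,0,0,0,0,0,-1],[0.018,0,0,0,0,0,-1],[0.02,0,0,0,0,0,-1]]]'
python3 - <<'E'
from h import *
for n in("side",): cv2.imwrite(f"pics/{n}12.png",bot.capture(n)[:,:,::-1]);o=bot.get_obs(); print(o['contact_force'],o['tool_pos'],o['moment'])
s=cv2.imread("pics/side12.png")
cv2.imwrite("pics/s12.png",cv2.resize(s[170:290,275:435],None,fx=5,fy=5,interpolation=cv2.INTER_CUBIC))
E
```

```text
time: 23.4
tool_pos: [605.9, -105.0, 26.8]
tcp_rot: [-3.141, 0.001, 0.106]
contact_force: [-3.4, -1.0, 6.1]
grip_width: 91.9
[-3.292829   -0.36196378  5.6119222 ] [ 605.90782606 -104.9693048    26.79292188] [-0.13084535  0.44469145 -0.05792187]
```

View pics/s12.png

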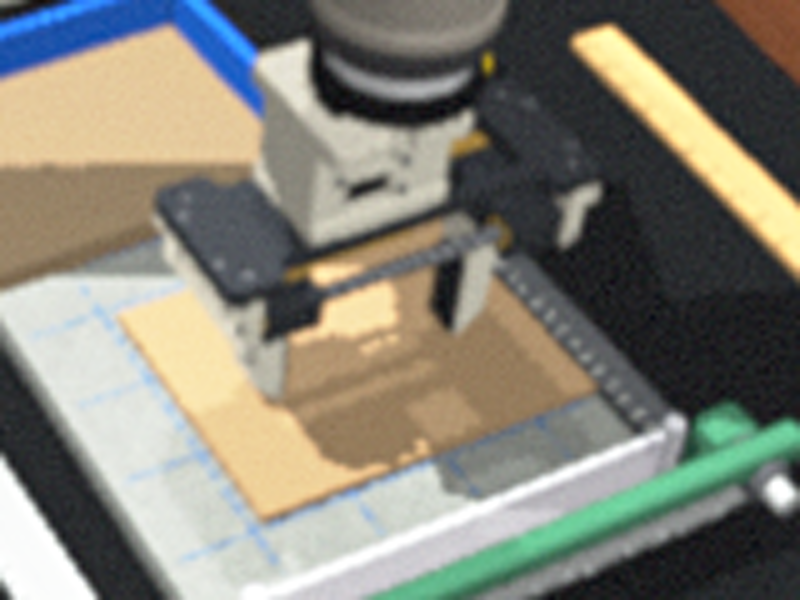

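```bash
python3 -m inch '[[[0.002,0,0,0,0,0,-1],[0.004,0,0,0,0,0,-1],[0.006,0,0,0,0,0,-1],[0.008,0,0,0,0,0,-1],[0.01,0,0,0,0,0,-1],[0.012,0,0,0,0,0,-1],[0.014,0,0,0,0,0,-1],[0.016,0,0,0,0,0,-1],[0.018,0,0,0,0,0,-1],[0.02,0,0,0,0,0,-1]]]'
python3 - <<'E'
from h import *
for n in("side",): cv2.imwrite(f"pics/{n}13.png",bot.capture(n)[:,:,::-1]);o=bot.get_obs(); print(o['contact_force'],o['tool_pos'],o['moment'])
s=cv2.imread("pics/side13.png")
cv2.imwrite("pics/s13.png",cv2.resize(s[170:290,275:435],None,fx=5,fy=5,interpolation=cv2.INTER_CUBIC))
E
```

```text
time: 24.7
tool_pos: [609.8, -104.5, 26.8]
tcp_rot: [-3.141, 0.001, 0.106]
contact_force: [-4.5, 0.4, 6.7]
grip_width: 91.7
[-4.28775712 -0.90448631  7.35074263] [ 609.88574794 -104.474941     26.78491192] [-0.05367616  0.48000853  0.03122508]
```

View pics/s13.png

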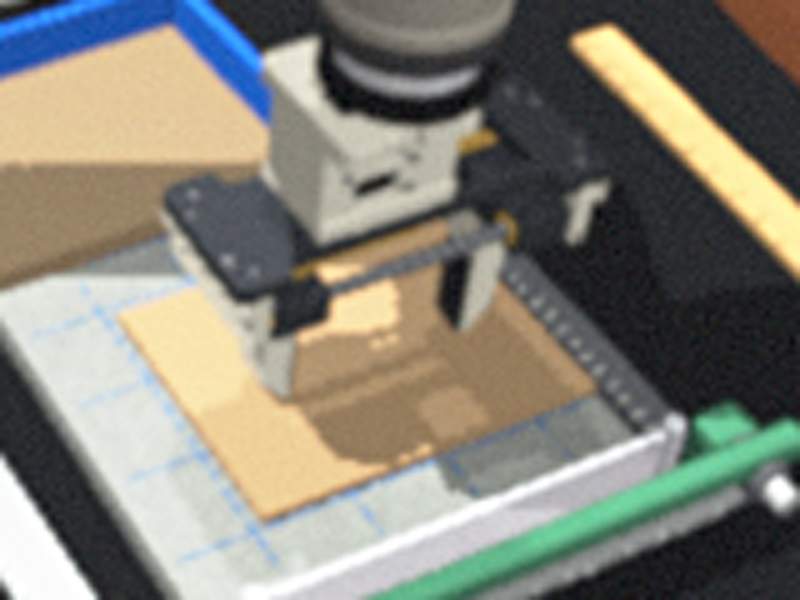

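The board did not move on the last push and the fingers slipped, so it is against the fence. Now I lift off and clear the view.

```bash
python3 -m inch '[[[0,0,-0.003,0,0,0,-1],[0,0,-0.01,0,0,0,-1],[0,0,-0.03,0,0,0,-1],[0,0,-0.08,0,0,0,-1],[0,0,-0.16,0,0,0,-1],[0,0,-0.26,0,0,0,-1],[0,0,-0.36,0,0,0,-1],[0,0,-0.46,0,0,0,-1],[0,0,-0.55,0,0,0,-1],[0,0,-0.6,0,0,0,-1]]]'
python3 -m inch '[[[-0.1,0,0,0,0,0,-1],[-0.25,0,-0.1,0,0,0,-1],[-0.4,0.1,-0.2,0,0,0,-1],[-0.5,0.2,-0.3,0,0,0,-1],[-0.6,0.3,-0.3,0,0,0,-1],[-0.7,0.4,-0.3,0,0,0,-1],[-0.8,0.6,-0.3,0,0,0,-1],[-0.8,0.75,-0.3,0,0,0,-1],[-0.8,0.9,-0.3,0,0,0,-1],[-0.8,1,-0.3,0,0,0,-1]]]'
python3 - <<'E'
from h import *
for n in("side","top"): cv2.imwrite(f"pics/{n}14.png",bot.capture(n)[:,:,::-1])
s=cv2.imread("pics/side14.png")
cv2.imwrite("pics/s14.png",cv2.resize(s[170:290,275:435],None,fx=5,fy=5,interpolation=cv2.INTER_CUBIC))
E
```

```text
time: 26.0
tool_pos: [610.8, -104.8, 148.7]
tcp_rot: [3.141, -0.003, 0.106]
contact_force: [-0.7, -0.5, -0.1]
grip_width: 92.1
time: 27.25
tool_pos: [472.1, -321.6, 206.6]
tcp_rot: [-3.142, -0.0, 0.105]
contact_force: [0.0, 0.8, -0.3]
grip_width: 91.9
```

View pics/s14.png

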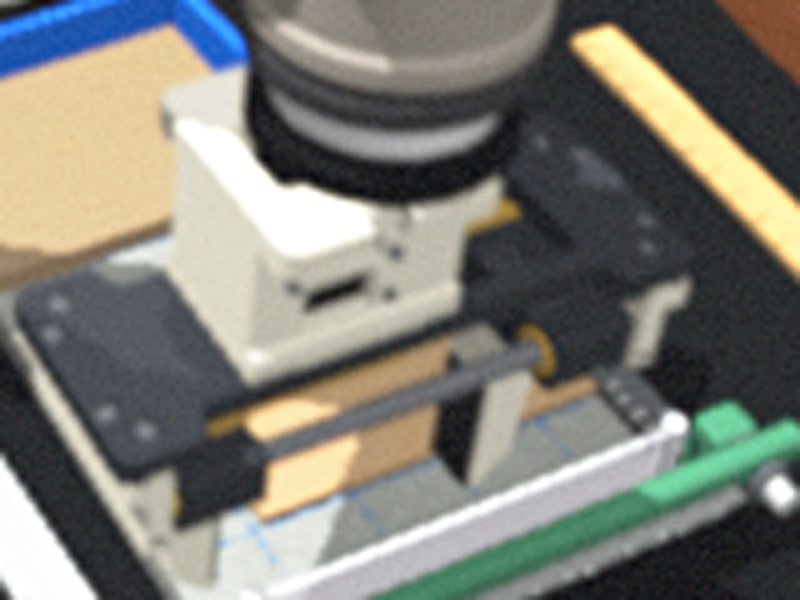

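View pics/top14.png

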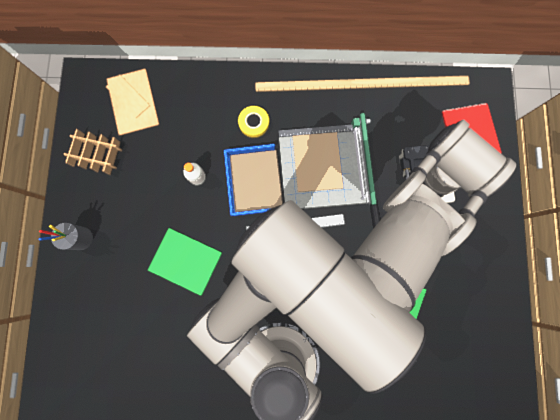

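```bash
python3 -m inch '[[[-0.1,0.1,0,0,0,0,-1],[-0.2,0.3,0,0,0,0,-1],[-0.3,0.4,0,0,0,0,-1],[-0.4,0.5,0,0,0,0,-1],[-0.5,0.5,0,0,0,0,-1],[-0.6,0.5,0,0,0,0,-1],[-0.7,0.5,0,0,0,0,-1],[-0.75,0.5,0,0,0,0,-1],[-0.8,0.5,0,0,0,0,-1],[-0.8,0.5,0,0,0,0,-1]]]'
python3 - <<'E'
from h import *
for n in("side","top"): cv2.imwrite(f"pics/{n}15.png",bot.capture(n)[:,:,::-1])
s=cv2.imread("pics/side15.png");t=cv2.imread("pics/top15.png")
cv2.imwrite("pics/s15.png",cv2.resize(s[170:290,275:435],None,fx=5,fy=5,interpolation=cv2.INTER_CUBIC))
cv2.imwrite("pics/t15.png",cv2.resize(t[115:215,265:385],None,fx=6,fy=6,interpolation=cv2.INTER_CUBIC))
E
```

```text
time: 28.6
tool_pos: [323.3, -436.8, 206.5]
tcp_rot: [3.142, -0.0, 0.105]
contact_force: [1.0, 0.2, 0.0]
grip_width: 91.9
```

View pics/s15.png

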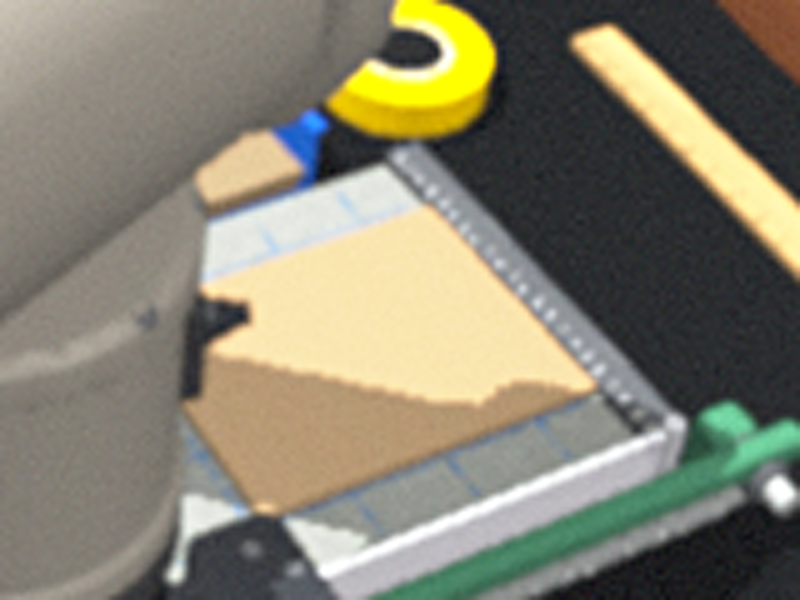

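View pics/t15.png

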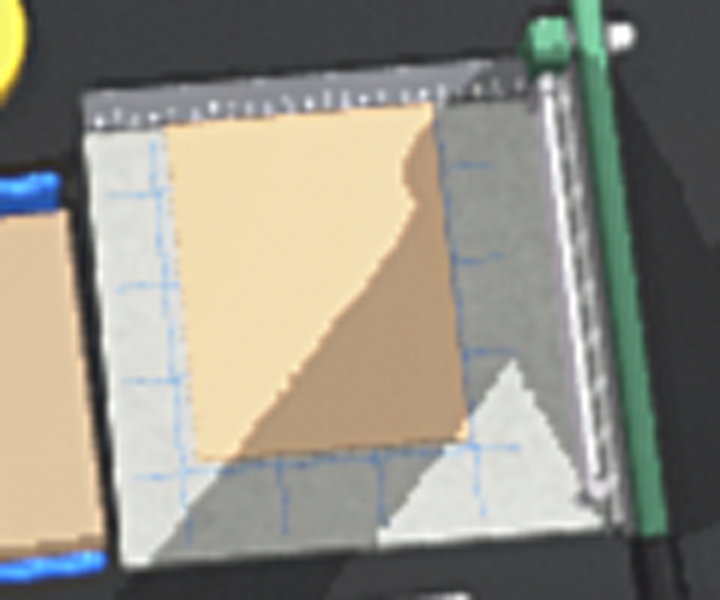

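View pics/side15.png

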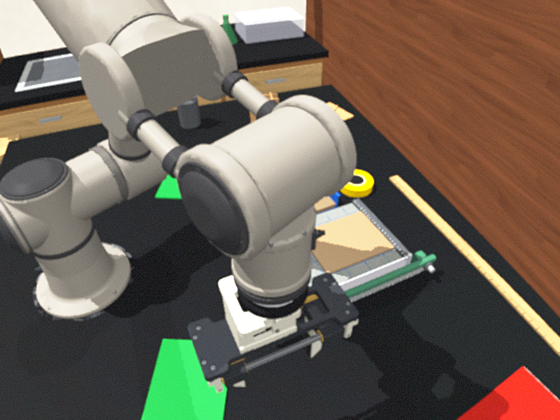

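```bash
python3 - <<'E'
from h import *
np.set_printoptions(precision=3,suppress=True)
bt=unc([[165,127],[436,103],[468,440],[197,461]],6,[265,115])
a,ra=fit([("top",bt,brd(26.5))],[600,-110,.1]); print(a,ra)
bs=unc([[430,205],[598,388],[265,514]],5,[275,170])
b,rb=fit([("side",bs,brd(26.5)[:3])],[600,-110,.1]); print(b,rb)
tt=unc([[122,568],[606,529],[83,132]],6,[265,115])
t,rt=fit([("top",tt,[[-125,125,21.5],[-125,-125,21.5],[105,125,21.5]])],[590,-117,.1]);print(t,rt)
for q in(a,b):
    d=q[:2]-t[:2];c,s=np.cos(t[2]),np.sin(t[2]);print(d[0]*c+d[1]*s,-d[0]*s+d[1]*c,q[2]-t[2])
# fence face line, predicted fence-top edge positions given board fit
p0=back("side",unc([[405,158],[660,428]],5,[275,170]),29.5);print(p0)
# other boards/trays, compare top0 vs top15
x=cv2.absdiff(cv2.imread("pics/top0.png"),cv2.imread("pics/top15.png"))
E
```

```text
[ 602.574 -101.599    0.104] [ 0.262 -0.393 -0.481  0.236  0.298  0.056 -0.084  0.096]
[ 604.883 -103.647    0.111] [ 0.36  -0.092  0.009 -0.562 -0.316  0.536]
[ 588.783 -114.568    0.104] [-0.481 -0.25   0.388 -0.109  0.098  0.369]
15.063502415774984 11.466506746249713 0.0002722549001416136
17.14726319282704 9.19015529371156 0.006718684112157897
[[ 688.26    10.33    29.5  ]
 [ 713.238 -198.479   29.5  ]]
```

```bash
python3 - <<'E'
import cv2,numpy as np
a=cv2.imread("pics/top0.png")[90:245,170:300];b=cv2.imread("pics/top14.png")[90:245,170:300]
f=lambda i:cv2.resize(i,None,fx=3,fy=3,interpolation=cv2.INTER_CUBIC)
cv2.imwrite("pics/cmp.png",np.hstack([f(a),f(b)]))
E
```

```text
(no output)
```

View pics/cmp.png

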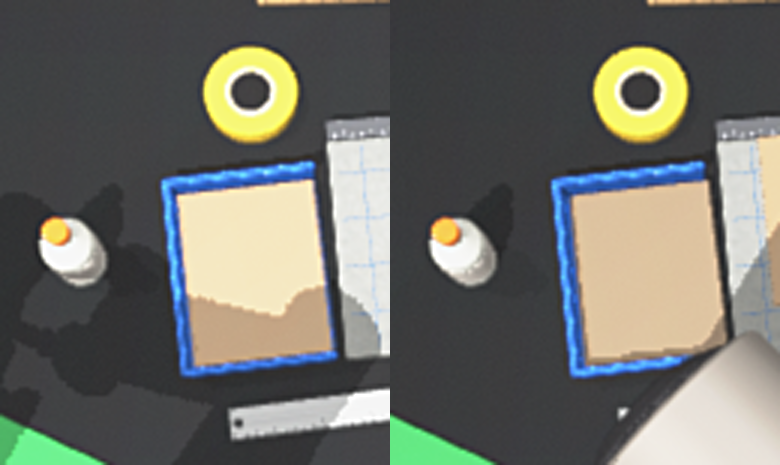

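```bash
python3 - <<'E'
import cv2,numpy as np
a=cv2.imread("pics/top0.png");b=cv2.imread("pics/top14.png")
f=lambda i:cv2.resize(i[138:222,220:285],None,fx=6,fy=6,interpolation=cv2.INTER_CUBIC)
cv2.imwrite("pics/cmp2.png",np.hstack([f(a),f(b)]))
s=cv2.imread("pics/side0.png");u=cv2.imread("pics/side13.png")
g=lambda i:cv2.resize(i[160:240,240:345],None,fx=7,fy=7,interpolation=cv2.INTER_CUBIC)
cv2.imwrite("pics/cs0.png",g(s));cv2.imwrite("pics/cs1.png",g(u))
E
```

```text
(no output)
```

View pics/cmp2.png

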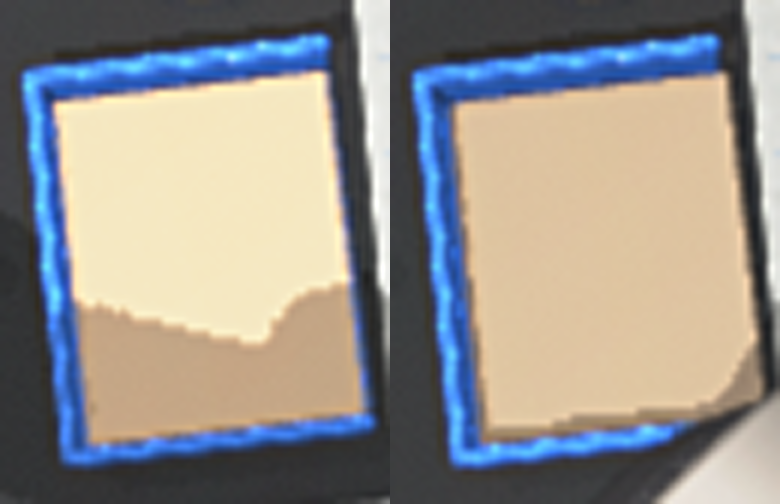

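View pics/cs0.png

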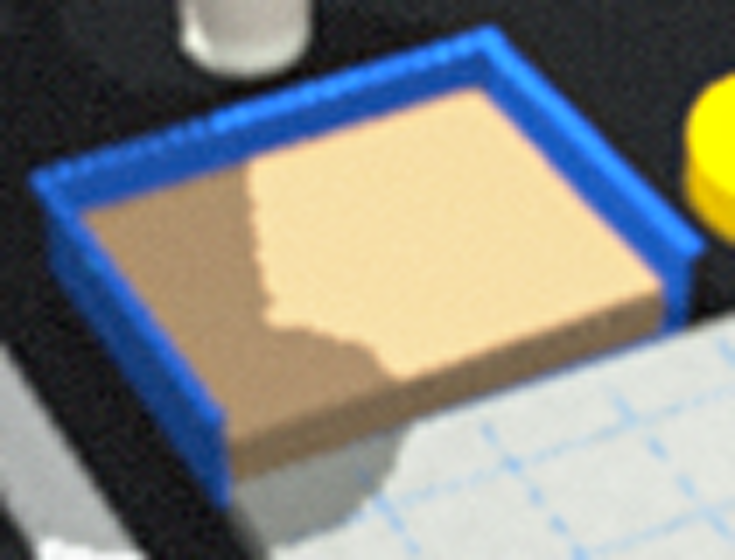

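View pics/cs1.png

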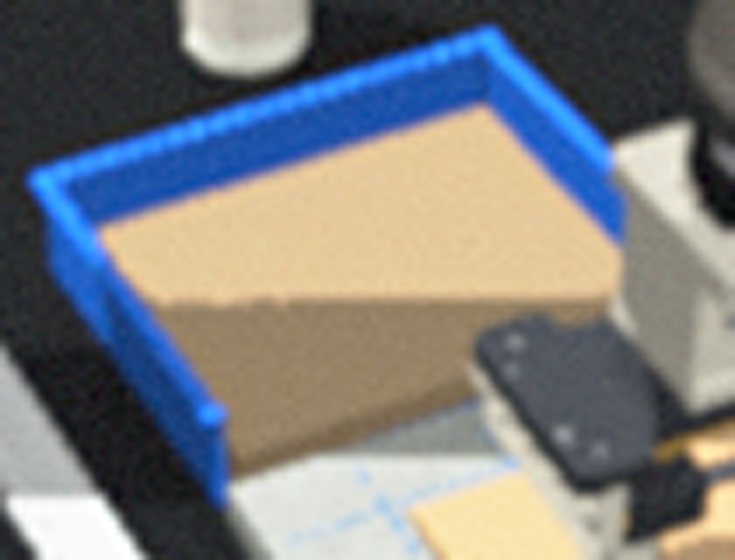

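Board 2 looks shifted roughly 5 mm towards the trimmer. I'll clear the arm to the left to measure it properly and put it back if needed.

```bash
python3 -m inch '[[[0.05,-0.1,0,0,0,0,-1],[0.12,-0.22,0,0,0,0,-1],[0.2,-0.35,0,0,0,0,-1],[0.28,-0.48,0,0,0,0,-1],[0.36,-0.6,0,0,0,0,-1],[0.44,-0.72,0,0,0,0,-1],[0.5,-0.84,0,0,0,0,-1],[0.56,-0.94,0,0,0,0,-1],[0.6,-1,0,0,0,0,-1],[0.6,-1,0,0,0,0,-1]]]'
python3 -m inch '[[[0.02,-0.12,0,0,0,0,-1],[0.04,-0.25,0,0,0,0,-1],[0.06,-0.4,0,0,0,0,-1],[0.08,-0.55,0,0,0,0,-1],[0.1,-0.7,0,0,0,0,-1],[0.12,-0.82,0,0,0,0,-1],[0.14,-0.92,0,0,0,0,-1],[0.15,-1,0,0,0,0,-1],[0.15,-1,0,0,0,0,-1],[0.15,-1,0,0,0,0,-1]]]'
python3 -m inch '[[[0.02,-0.12,0,0,0,0,-1],[0.04,-0.25,0,0,0,0,-1],[0.06,-0.4,0,0,0,0,-1],[0.08,-0.55,0,0,0,0,-1],[0.1,-0.7,0,0,0,0,-1],[0.12,-0.82,0,0,0,0,-1],[0.14,-0.92,0,0,0,0,-1],[0.15,-1,0,0,0,0,-1],[0.15,-1,0,0,0,0,-1],[0.15,-1,0,0,0,0,-1]]]'
python3 - <<'E'
from h import *
for n in("side","top"): cv2.imwrite(f"pics/{n}16.png",bot.capture(n)[:,:,::-1])
s=cv2.imread("pics/side16.png");t=cv2.imread("pics/top16.png")
cv2.imwrite("pics/s16.png",cv2.resize(s[160:240,240:345],None,fx=7,fy=7,interpolation=cv2.INTER_CUBIC))
E
```

```text
time: 29.95
tool_pos: [422.3, -224.0, 206.5]
tcp_rot: [-3.142, -0.0, 0.108]
contact_force: [1.1, -0.5, 0.3]
grip_width: 91.6
time: 31.2
tool_pos: [430.7, -23.7, 206.5]
tcp_rot: [3.141, -0.0, 0.105]
contact_force: [-0.2, -0.3, -0.6]
grip_width: 92.2
time: 32.45
tool_pos: [439.4, 178.3, 206.4]
tcp_rot: [3.141, 0.0, 0.105]
contact_force: [0.0, -0.2, -0.3]
grip_width: 91.8
```

View pics/s16.png

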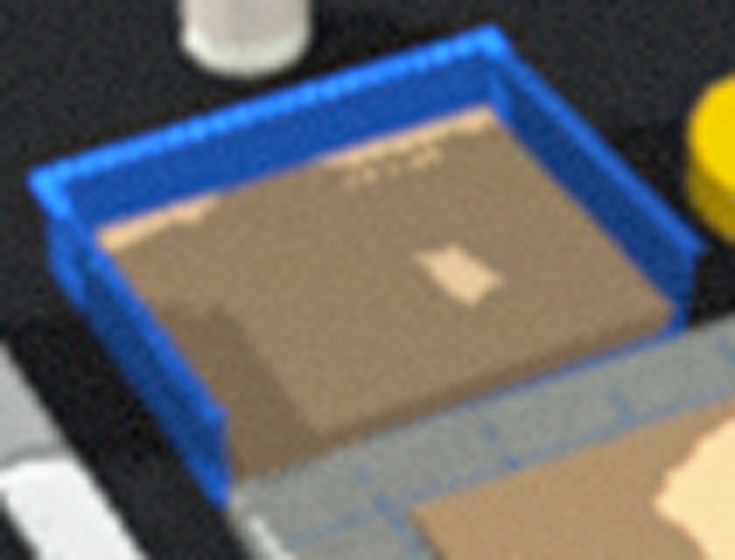

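View pics/top16.png

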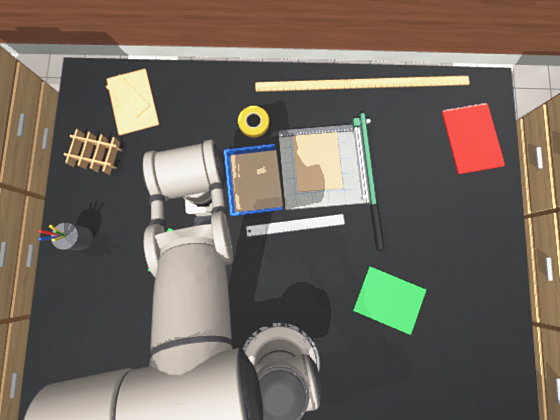

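```bash
python3 - <<'E'
import cv2
t=cv2.imread("pics/top16.png")
cv2.imwrite("pics/t16.png",cv2.resize(t[135:225,215:305],None,fx=6.5,fy=6.5,interpolation=cv2.INTER_CUBIC))
E
```

```text
(no output)
```

View pics/t16.png

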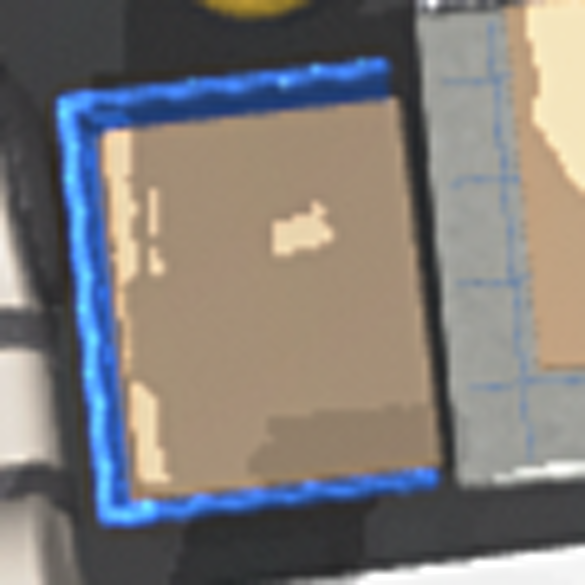

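```bash
python3 - <<'E'
from h import *
np.set_printoptions(precision=2,suppress=True)
u=unc([[488,105],[674,308],[97,235]],7,[240,160]); P=np.array(brd(23))[[0,1,3]]
print(fit([("side",u,P)],[539,86,.127]))
u0=unc([[477,88],[664,286],[82,213]],7,[240,160]); P0=np.array(brd(28))[[0,1,3]]
print("old b1",fit([("side",u0,P0)],[539,86,.127]))
E
```

```text
(array([542.65,  82.9 ,   0.14]), array([ 0.65,  0.11,  0.71, -0.33, -1.35, -0.03]))
old b1 (array([540.34,  90.39,   0.14]), array([ 0.59, -0.18,  0.29, -0.18, -0.86,  0.18]))
```

```bash
python3 - <<'E'
from h import *
np.set_printoptions(precision=2,suppress=True)
o=unc([[93,130],[388,98],[435,465],[125,500]],6.5,[215,135])
n=unc([[104,130],[397,98],[440,467],[132,498]],6.5,[215,135])
for z,u in((28,o),(23,n)):
    r=fit([("top",u,brd(z))],[539,86,.127]);print(r[0]); print(back("top",u,z)[:,:2])
# tray rim inner corners far-left, near-left & wall ends z=45 ->tray pose
u=unc([[60,98],[388,62],[438,478],[104,521]],6.5,[215,135]); W=[[98,78,45],[98,-74,45],[-98,-74,45],[-98,78,45]]
print("tray",fit([("top",u,W)],[539,86,.127]))
# edge profile, brown vs blue along rows: sub-pixel left edge
for f in("top0","top16"):
    im=cv2.imread(f"pics/{f}.png").astype(float); d=im[:,:,2]-im[:,:,0]
    L=[]
    for v in range(160,208,4):
        row=d[v]; 
        def cross(a,b):
            for x in range(a,b):
                if (row[x]-0)*(row[x+1]-0)<=0 and row[x]!=row[x+1]: return x+row[x]/(row[x]-row[x+1])
        L.append((v,cross(224,250)))
    print(f,L)
E
```

```text
[537.86  90.49   0.14]
[[617.02 173.27]
 [636.37  32.75]
 [459.11   5.95]
 [438.93 149.97]]
[539.07  87.04   0.13]
[[618.63 168.7 ]
 [638.04  28.53]
 [459.02   3.57]
 [440.67 147.34]]
tray (array([538.35,  93.42,   0.15]), array([ 0.71,  1.05, -0.54,  0.82, -0.48, -0.6 ,  0.31, -1.15]))
top0 [(160, np.float64(229.3716814159292)), (164, np.float64(229.5506329113924)), (168, np.float64(224.07954545454547)), (172, np.float64(224.14102564102564)), (176, np.float64(224.35714285714286)), (180, np.float64(225.15555555555557)), (184, np.float64(224.1818181818182)), (188, np.float64(224.66666666666666)), (192, np.float64(225.22222222222223)), (196, np.float64(225.6)), (200, np.float64(226.0)), (204, np.float64(226.33333333333334))]
top16 [(160, np.float64(229.9125)), (164, np.float64(230.65)), (168, np.float64(224.1157894736842)), (172, np.float64(224.21875)), (176, np.float64(224.33333333333334)), (180, np.float64(225.15189873417722)), (184, np.float64(224.0)), (188, np.float64(225.0)), (192, np.float64(225.16666666666666)), (196, np.float64(225.33333333333334)), (200, np.float64(224.5)), (204, np.float64(224.71428571428572))]
```

```bash
python3 -m inch '[[[0.12,0.14,0,0,0,0,-1],[0.25,0.28,0.03,0,0,-0.01,-1],[0.38,0.42,0.12,0,0,-0.02,-1],[0.45,0.51,0.25,0,0,-0.03,-1],[0.45,0.51,0.4,0,0,-0.03,-1],[0.45,0.51,0.54,0,0,-0.03,-1],[0.45,0.51,0.67,0,0,-0.03,-1],[0.45,0.51,0.78,0,0,-0.03,-1],[0.45,0.51,0.85,0,0,-0.03,-1],[0.45,0.51,0.88,0,0,-0.03,-1]]]'
python3 -m inch '[[[0,0,0.01,0,0,0,-1],[0,0,0.02,0,0,0,-1],[0,0,0.028,0,0,0,-1],[0,0,0.03,0,0,0,-1],[0,0,0.0315,0,0,0,-1],[0,0,0.033,0,0,0,-1],[0,0,0.034,0,0,0,-1],[0,0,0.0345,0,0,0,-1],[0,0,0.035,0,0,0,-1],[0,0,0.035,0,0,0,-1]]]'
python3 - <<'E'
from h import *
bot.capture("side");o=bot.get_obs(); print(o['contact_force'],o['tool_pos'])
E
```

```text
time: 33.8
tool_pos: [539.5, 86.7, 30.0]
tcp_rot: [-3.141, 0.001, 0.129]
contact_force: [-0.9, -0.1, -0.3]
grip_width: 91.8
time: 35.05
tool_pos: [539.6, 87.0, 23.5]
tcp_rot: [-3.142, -0.0, 0.129]
contact_force: [-0.3, 0.1, -0.5]
grip_width: 91.6
[-0.22574249 -0.15187958  0.55653593] [539.62660071  87.02863491  23.47026203]
```

```bash
python3 -m inch '[[[0,0,0.0005,0,0,0,-1],[0,0,0.001,0,0,0,-1],[0,0,0.0015,0,0,0,-1],[0,0,0.002,0,0,0,-1],[0,0,0.0022,0,0,0,-1],[0,0,0.0022,0,0,0,-1],[0,0,0.0022,0,0,0,-1],[0,0,0.0022,0,0,0,-1],[0,0,0.0022,0,0,0,-1],[0,0,0.0022,0,0,0,-1]]]'
python3 - <<'E'
from h import *
bot.capture("side");o=bot.get_obs(); print(o['contact_force'],o['tool_pos'])
E
```

```text
time: 36.35
tool_pos: [539.8, 87.0, 23.3]
tcp_rot: [-3.142, -0.0, 0.129]
contact_force: [-1.3, -0.3, 5.1]
grip_width: 91.7
[-0.46029083 -0.16669356  5.29058905] [539.78068438  87.05063322  23.26872554]
```

```bash
python3 -m inch '[[[0,-0.003,-0.0003,0,0,0,-1],[0,-0.006,-0.0003,0,0,0,-1],[0,-0.009,-0.0003,0,0,0,-1],[0,-0.012,-0.0003,0,0,0,-1],[0,-0.015,-0.0003,0,0,0,-1],[0,-0.018,-0.0003,0,0,0,-1],[0,-0.021,-0.0003,0,0,0,-1],[0,-0.023,-0.0003,0,0,0,-1],[0,-0.024,-0.0003,0,0,0,-1],[0,-0.024,-0.0003,0,0,0,-1]]]'
python3 -m inch '[[[0,0,-0.003,0,0,0,-1],[0,0,-0.02,0,0,0,-1],[0,0,-0.07,0,0,0,-1],[0,0,-0.15,0,0,0,-1],[0,0,-0.25,0,0,0,-1],[0,0,-0.37,0,0,0,-1],[0,0,-0.5,0,0,0,-1],[-0.2,-0.1,-0.65,0,0,0,-1],[-0.35,-0.3,-0.8,0,0,0,-1],[-0.45,-0.47,-0.9,0,0,0,-1]]]'
python3 - <<'E'
from h import *
for n in("side","top"): cv2.imwrite(f"pics/{n}17.png",bot.capture(n)[:,:,::-1])
s=cv2.imread("pics/side17.png");t=cv2.imread("pics/top17.png")
cv2.imwrite("pics/s17.png",cv2.resize(s[160:240,240:345],None,fx=7,fy=7,interpolation=cv2.INTER_CUBIC))
cv2.imwrite("pics/t17.png",cv2.resize(t[135:225,215:305],None,fx=6.5,fy=6.5,interpolation=cv2.INTER_CUBIC))
E
```

```text
time: 37.65
tool_pos: [539.4, 91.8, 23.3]
tcp_rot: [3.142, -0.001, 0.129]
contact_force: [0.7, -1.9, 4.7]
grip_width: 92.0
time: 38.9
tool_pos: [436.6, 174.3, 205.7]
tcp_rot: [-3.141, -0.003, 0.129]
contact_force: [0.2, 0.5, -0.3]
grip_width: 92.1
```

View pics/s17.png

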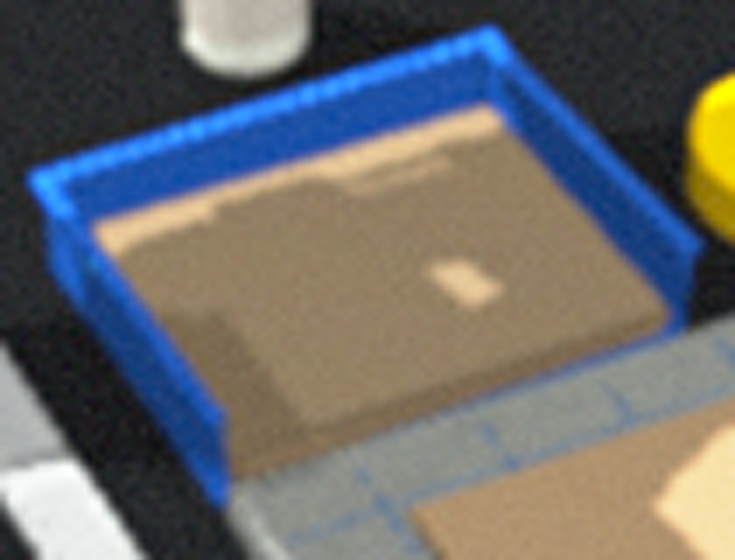

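View pics/t17.png

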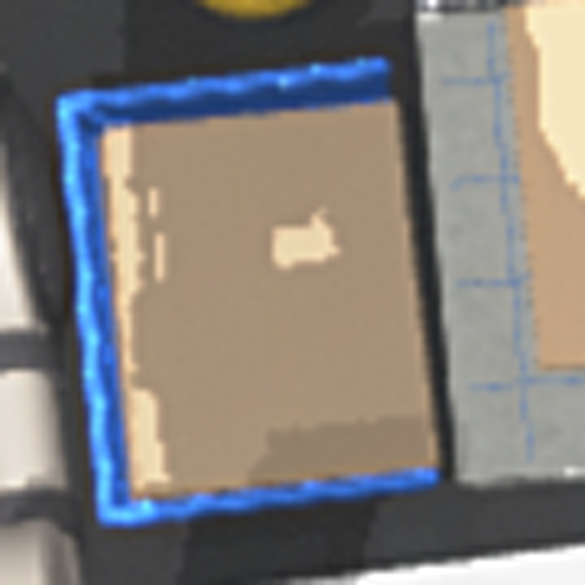

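```bash
python3 - <<'E'
from h import *
np.set_printoptions(precision=2,suppress=True)
# measure edge location along world-y line at given z: sample blue ratio
from scipy.ndimage import map_coordinates
def prof(f,cam,z,xl,base=(539,88,.13)):
    im=cv2.imread(f"pics/{f}.png").astype(float)
    ys=np.arange(-90,90.1,.5)
    P=pose(np.array(base),np.c_[np.full_like(ys,xl),ys,np.full_like(ys,z)])
    uv=proj(cam,P); ch=[map_coordinates(im[:,:,k],[uv[:,1],uv[:,0]],order=1) for k in range(3)]
    r=(ch[2]-ch[0])/(ch[0]+ch[1]+ch[2]+1); return ys,r
for cam,fs in(("top",[("top0",28),("top16",23),("top17",23)]),("side",[("side0",28),("side16",23),("side17",23)])):
  for f,z in fs:
    out=[]
    for xl in(-60,-40,-20,0,20,40,60):
        ys,r=prof(f,cam,z,xl)
        th=.03; c=np.where((r[:-1]>th)&(r[1:]<=th)&(ys[:-1]>50))[0]; c2=np.where((r[:-1]<=th)&(r[1:]>th)&(ys[:-1]<-50))[0]
        out.append((ys[c[0]] if len(c) else np.nan, ys[c2[-1]] if len(c2) else np.nan))
    a=np.array(out);print(f,a[:,0],a[:,1],np.nanmean(a,0))
E
```

```text
top0 [72.  72.5 72.5 73.  74.5 73.5 74.5] [-65.5 -66.5 -66.5 -66.5 -66.  -67.  -66. ] [ 73.21 -66.29]
top16 [71.5 70.5 71.5 71.5 71.5 72.5 71.5] [-77.  -77.  -76.5 -77.  -76.  -76.  -75.5] [ 71.5  -76.43]
top17 [71.5 71.  71.5 71.5 71.5 72.5 71. ] [-75.5 -75.5 -75.5 -75.  -74.5 -74.5 -74.5] [ 71.5 -75. ]
side0 [68.5 69.  69.5 72.5 72.  72.5 73. ] [  nan -90.  -89.5 -87.5 -88.5 -87.  -87.5] [ 71.   -88.33]
side16 [63.  62.5 61.  61.5 64.  64.5 64.5] [-88.5 -86.  -85.5 -84.5 -83.5 -83.  -83. ] [ 63.   -84.86]
side17 [66.5 66.  66.  66.  65.5 65.5 65. ] [-88.5 -86.  -85.5 -84.5 -83.5 -83.  -83.5] [ 65.79 -84.93]
```

```bash
python3 - <<'E'
import cv2,numpy as np
cl=cv2.createCLAHE(3,(2,2))
o=[]
for f in("top0","top14","top17"):
    g=cv2.imread(f"pics/{f}.png")[138:222,222:284]; g=cv2.resize(g,None,fx=4.2,fy=6,interpolation=cv2.INTER_CUBIC).astype(float)
    o.append(np.clip((g-[60,80,90])*1.6,0,255))
cv2.imwrite("pics/e1.png",np.hstack(o))
o=[]
for f in("side0","side17"):
    g=cv2.imread(f"pics/{f}.png")[165:232,240:345]; g=cv2.resize(g,None,fx=7,fy=4.4,interpolation=cv2.INTER_CUBIC).astype(float)
    o.append(np.clip((g-[20,40,60])*(1.5 if f=="side0" else 1.9),0,255))
cv2.imwrite("pics/e2.png",np.vstack(o))
E
```

```text
[ WARN:0@0.127] global loadsave.cpp:1063 imwrite_ Unsupported depth image for selected encoder is fallbacked to CV_8U.
```

View pics/e1.png

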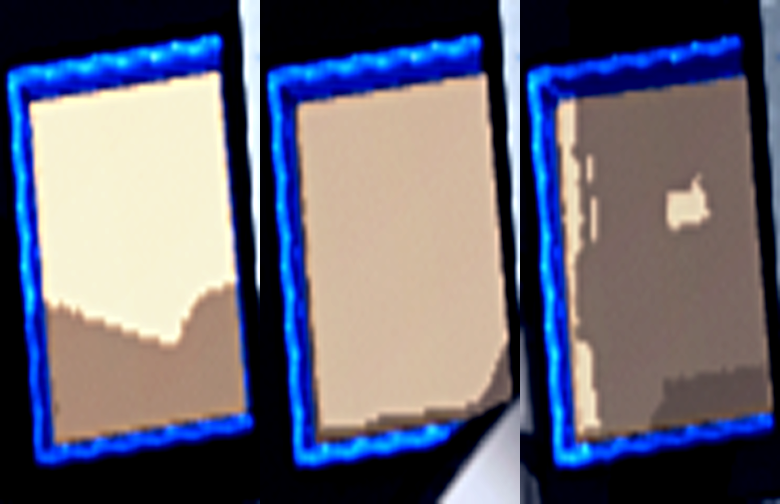

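View pics/e2.png

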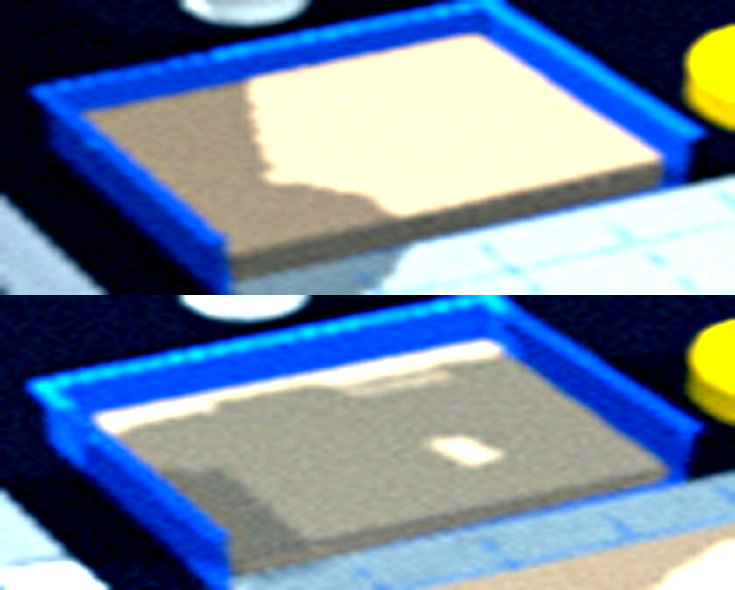

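```bash
python3 - <<'E'
from h import *
np.set_printoptions(precision=1,suppress=True)
from scipy.ndimage import map_coordinates
def run(f,cam,z,base=(539,88,.13)):
    im=cv2.imread(f"pics/{f}.png").astype(float)[:,:,2]; L=[];R=[]
    ys=np.arange(-86,86.1,.25)
    for xl in range(-75,80,15):
        P=pose(np.array(base),np.c_[np.full_like(ys,xl),ys,np.full_like(ys,z)])
        uv=proj(cam,P); r=map_coordinates(im,[uv[:,1],uv[:,0]],order=1)
        for S,m,inner in((L,ys>50,(ys>52)&(ys<62)),(R,ys<-50,(ys<-52)&(ys>-62))):
            hi=np.median(r[inner]); edge=ys[m] if S is L else ys[m][::-1]; q=r[m] if S is L else r[m][::-1]
            lo=q.min(); k=np.where(q<(hi+lo)/2)[0]; S.append(edge[k[0]] if len(k) else np.nan)
    print(f,np.array(L),np.array(R),np.nanmedian(L),np.nanmedian(R))
for f,z in(("top0",28),("top14",23),("top16",23),("top17",23)): run(f,"top",z)
for f,z in(("side0",28),("side13",23),("side16",23),("side17",23)): run(f,"side",z)
E
```

```text
top0 [73.8 73.5 74.  73.8 75.  74.8 75.8 75.2 76.  75.8 75.8] [-68.  -67.8 -67.8 -67.5 -67.8 -68.  -67.5 -67.5 -67.5 -67.  -66.8] 75.0 -67.5
top14 [70.  72.  70.5 72.5 71.  72.5 71.5 72.5 72.2 72.5 72.8] [-73.2 -71.  -73.5 -73.  -73.  -73.  -72.5 -72.8 -72.5 -72.8 -72. ] 72.25 -72.75
top16 [70.5 72.8 71.5 74.  73.2 74.  73.5 73.8 73.5 73.5 73.8] [-74.5 -74.2 -74.2 -74.  -74.  -74.  -74.  -73.5 -73.5 -73.  -72.8] 73.5 -74.0
top17 [72.2 73.  72.8 74.  73.8 74.  73.2 73.8 73.8 73.8 73.8] [-73.8 -72.8 -73.  -72.5 -72.5 -72.2 -72.2 -72.  -71.5 -72.  -72.2] 73.75 -72.25
side0 [71.8 72.  71.8 72.2 72.2 74.2 73.8 74.5 74.  75.  75.2] [-70.5 -69.8 -70.5 -70.5 -70.5 -70.8 -69.8 -69.8 -70.  -69.5 -69.5] 73.75 -70.0
side13 [67.  67.5 67.5 67.5 68.  67.8 68.2 68.5 69.2 68.8 69.5] [-74.  -74.5 -73.8 -74.8 -74.8 -74.  -60.2 -70.8 -62.2 -68.  -65.8] 68.0 -73.75
side16 [66.2 66.8 66.5 66.5 66.  66.5 68.2 68.5 68.  68.2 68.2] [-74.5 -73.  -76.  -76.8 -75.8 -76.8 -76.8 -78.5 -76.8 -78.8 -80. ] 66.75 -76.75
side17 [69.8 69.5 69.  70.8 70.2 70.2 68.8 69.  69.  68.5 68.5] [-57.  -69.8 -70.8 -72.2 -73.  -73.2 -75.  -75.5 -75.2 -78.8 -76.8] 69.0 -73.25
```

Board 2 is displaced about 6.5–7 mm; the first correction took back about 2 mm, leaving about 4.7 mm. I'll do one more gentle correction.

```bash
python3 -m inch '[[[0.12,0.14,0,0,0,0,-1],[0.25,0.28,0.03,0,0,0,-1],[0.38,0.42,0.12,0,0,0,-1],[0.45,0.5,0.25,0,0,0,-1],[0.45,0.5,0.4,0,0,0,-1],[0.45,0.5,0.54,0,0,0,-1],[0.45,0.5,0.67,0,0,0,-1],[0.45,0.5,0.78,0,0,0,-1],[0.45,0.5,0.85,0,0,0,-1],[0.45,0.5,0.88,0,0,0,-1]]]'
python3 -m inch '[[[0,0,0.006,0,0,0,-1],[0,0,0.012,0,0,0,-1],[0,0,0.016,0,0,0,-1],[0,0,0.0175,0,0,0,-1],[0,0,0.0182,0,0,0,-1],[0,0,0.019,0,0,0,-1],[0,0,0.0195,0,0,0,-1],[0,0,0.02,0,0,0,-1],[0,0,0.0203,0,0,0,-1],[0,0,0.0203,0,0,0,-1]]]'
python3 - <<'E'
from h import *
o=bot.get_obs(); print(o['contact_force'],o['tool_pos'])
E
```

```text
time: 40.25
tool_pos: [539.8, 85.5, 26.6]
tcp_rot: [-3.142, 0.0, 0.129]
contact_force: [0.1, 0.6, 0.2]
grip_width: 91.4
time: 41.5
tool_pos: [539.9, 85.8, 23.3]
tcp_rot: [3.142, -0.0, 0.129]
contact_force: [-0.4, -1.3, 4.8]
grip_width: 92.0
[-0.42709269 -1.29726518  4.80303043] [539.88615071  85.77208424  23.28817487]
```

```bash
python3 -m inch '[[[0,-0.003,0,0,0,0,-1],[0,-0.007,0,0,0,0,-1],[0,-0.011,0,0,0,0,-1],[0,-0.015,0,0,0,0,-1],[0,-0.019,0,0,0,0,-1],[0,-0.023,0,0,0,0,-1],[0,-0.027,0,0,0,0,-1],[0,-0.03,0,0,0,0,-1],[0,-0.032,0,0,0,0,-1],[0,-0.032,0,0,0,0,-1]]]'
python3 -m inch '[[[0,0,-0.003,0,0,0,-1],[0,0,-0.02,0,0,0,-1],[0,0,-0.07,0,0,0,-1],[0,0,-0.15,0,0,0,-1],[0,0,-0.25,0,0,0,-1],[0,0,-0.37,0,0,0,-1],[0,0,-0.5,0,0,0,-1],[-0.2,-0.1,-0.65,0,0,0,-1],[-0.35,-0.3,-0.8,0,0,0,-1],[-0.45,-0.47,-0.9,0,0,0,-1]]]'
python3 - <<'E'
from h import *
for n in("side","top"): cv2.imwrite(f"pics/{n}18.png",bot.capture(n)[:,:,::-1])
np.set_printoptions(precision=1,suppress=True)
from scipy.ndimage import map_coordinates
def run(f,cam,z,base=(539,88,.13)):
    im=cv2.imread(f"pics/{f}.png").astype(float)[:,:,2]; L=[];R=[]
    ys=np.arange(-86,86.1,.25)
    for xl in range(-75,80,15):
        P=pose(np.array(base),np.c_[np.full_like(ys,xl),ys,np.full_like(ys,z)])
        uv=proj(cam,P); r=map_coordinates(im,[uv[:,1],uv[:,0]],order=1)
        for S,m,inner in((L,ys>50,(ys>52)&(ys<62)),(R,ys<-50,(ys<-52)&(ys>-62))):
            hi=np.median(r[inner]); edge=ys[m] if S is L else ys[m][::-1]; q=r[m] if S is L else r[m][::-1]
            lo=q.min(); k=np.where(q<(hi+lo)/2)[0]; S.append(edge[k[0]] if len(k) else np.nan)
    print(f,np.array(L),np.array(R),np.nanmedian(L),np.nanmedian(R))
run("top18","top",23); run("side18","side",23)
E
```

```text
time: 42.75
tool_pos: [539.5, 92.1, 23.3]
tcp_rot: [3.141, -0.001, 0.129]
contact_force: [-0.1, -0.7, 5.3]
grip_width: 91.2
time: 44.0
tool_pos: [436.5, 174.6, 205.7]
tcp_rot: [-3.141, -0.003, 0.129]
contact_force: [0.9, 0.8, 0.5]
grip_width: 91.5
top18 [75.5 75.5 74.  75.5 74.2 75.  74.5 74.2 74.  74.2 73.8] [-73.8 -73.2 -73.5 -73.  -73.  -72.5 -72.5 -72.2 -72.2 -71.8 -71.5] 74.25 -72.5
side18 [73.5 73.  74.  73.8 74.8 73.2 71.8 71.  70.5 70.  69.8] [-63.2 -66.  -66.2 -67.5 -67.5 -70.  -72.8 -71.8 -81.  -80.2 -78. ] 73.0 -70.0
```

View pics/side18.png

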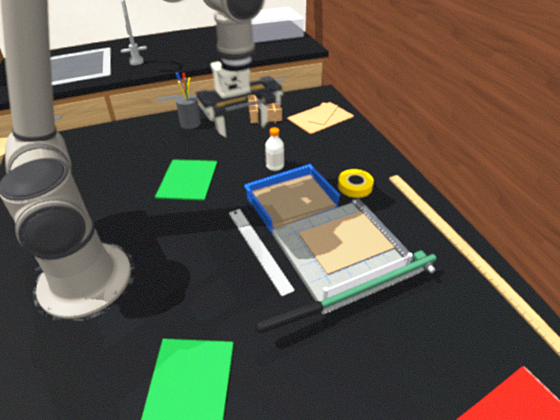

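View pics/top18.png

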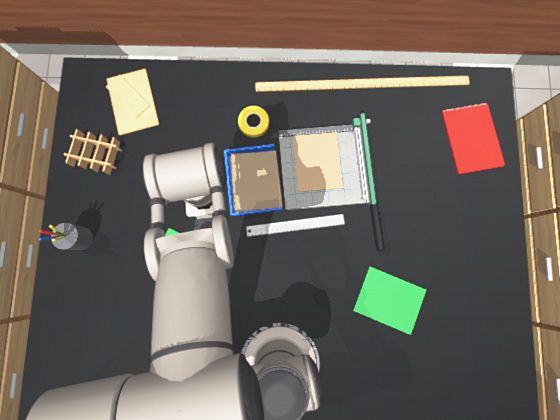

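```bash
python3 - <<'E'
import cv2,numpy as np
g=cv2.imread("pics/top18.png")[138:222,220:288]; g=cv2.resize(g,None,fx=7,fy=7,interpolation=cv2.INTER_CUBIC).astype(float)
cv2.imwrite("pics/e3.png",np.clip((g-[40,55,65])*2,0,255).astype(np.uint8))
g=cv2.imread("pics/side18.png")[165:235,240:345]; g=cv2.resize(g,None,fx=7.5,fy=7.5,interpolation=cv2.INTER_CUBIC).astype(float)
cv2.imwrite("pics/e4.png",np.clip((g-[20,40,55])*2.2,0,255).astype(np.uint8))
E
```

```text
(no output)
```

View pics/e3.png

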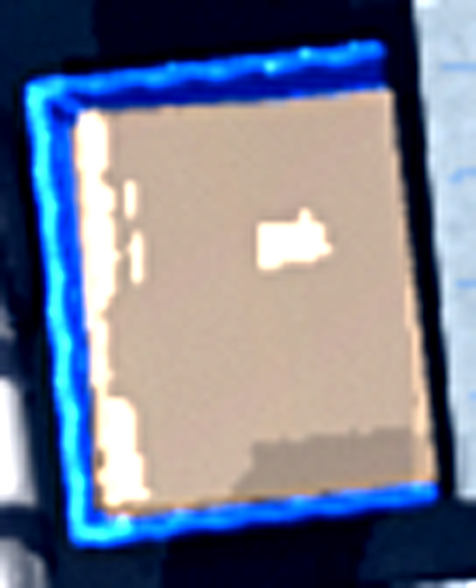

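View pics/e4.png

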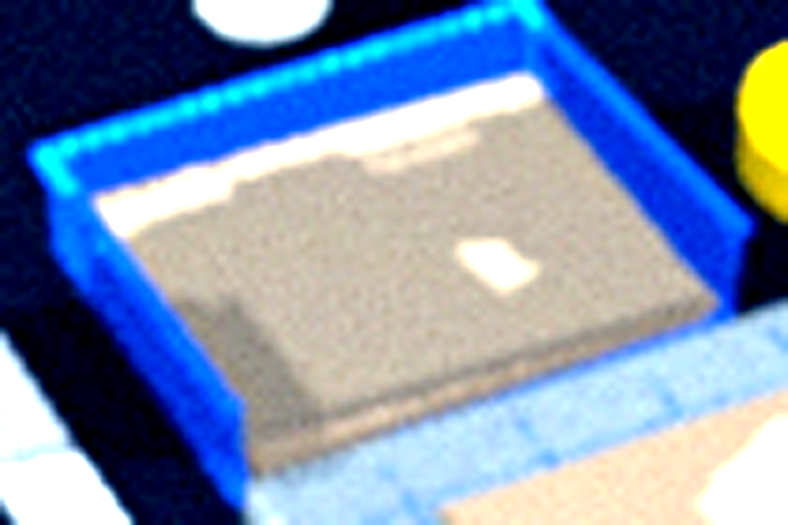

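Board 2 now sits about 2 mm from its original place, but turned by about 0.045 rad. One more light touch can square it, and there is time for it.

```bash
python3 -m inch '[[[0.12,0.14,0,0,0,0,-1],[0.25,0.28,0.03,0,0,0,-1],[0.4,0.42,0.12,0,0,0.03,-1],[0.525,0.485,0.25,0,0,0.04,-1],[0.525,0.485,0.4,0,0,0.04,-1],[0.525,0.485,0.54,0,0,0.04,-1],[0.525,0.485,0.67,0,0,0.04,-1],[0.525,0.485,0.78,0,0,0.04,-1],[0.525,0.485,0.85,0,0,0.04,-1],[0.525,0.485,0.88,0,0,0.04,-1]]]'
python3 -m inch '[[[0,0,0.006,0,0,0,-1],[0,0,0.012,0,0,0,-1],[0,0,0.016,0,0,0,-1],[0,0,0.0175,0,0,0,-1],[0,0,0.0182,0,0,0,-1],[0,0,0.019,0,0,0,-1],[0,0,0.0195,0,0,0,-1],[0,0,0.02,0,0,0,-1],[0,0,0.0206,0,0,0,-1],[0,0,0.0206,0,0,0,-1]]]'
python3 - <<'E'
from h import *
o=bot.get_obs(); print(o['contact_force'],o['tool_pos'])
E
```

```text
time: 45.35
tool_pos: [554.2, 90.8, 26.5]
tcp_rot: [-3.142, 0.001, 0.098]
contact_force: [-0.1, 0.7, 0.4]
grip_width: 91.6
time: 46.6
tool_pos: [554.3, 91.1, 23.3]
tcp_rot: [3.142, -0.0, 0.098]
contact_force: [-0.8, -0.2, 4.5]
grip_width: 91.9
[-0.8284517  -0.15995259  4.4744216 ] [554.32356458  91.07573013  23.29686876]
```

```bash
python3 -m inch '[[[0,-0.002,0.0002,0,0,-0.008,-1],[0,-0.004,0.0004,0,0,-0.016,-1],[0,-0.006,0.0005,0,0,-0.024,-1],[0,-0.008,0.0005,0,0,-0.032,-1],[0,-0.01,0.0005,0,0,-0.04,-1],[0,-0.012,0.0005,0,0,-0.048,-1],[0,-0.014,0.0005,0,0,-0.056,-1],[0,-0.016,0.0005,0,0,-0.064,-1],[0,-0.018,0.0005,0,0,-0.07,-1],[0,-0.018,0.0005,0,0,-0.07,-1]]]'
python3 -m inch '[[[0,0,-0.003,0,0,0,-1],[0,0,-0.02,0,0,0,-1],[0,0,-0.07,0,0,0,-1],[0,0,-0.15,0,0,0,-1],[0,0,-0.25,0,0,0,-1],[0,0,-0.37,0,0,0,-1],[0,0,-0.5,0,0,0,-1],[-0.2,-0.1,-0.65,0,0,0,-1],[-0.35,-0.3,-0.8,0,0,0,-1],[-0.5,-0.47,-0.9,0,0,0,-1]]]'
python3 - <<'E'
from h import *
for n in("side","top"): cv2.imwrite(f"pics/{n}19.png",bot.capture(n)[:,:,::-1])
np.set_printoptions(precision=1,suppress=True)
from scipy.ndimage import map_coordinates
def run(f,cam,z,base=(539,88,.13)):
    im=cv2.imread(f"pics/{f}.png").astype(float)[:,:,2]; L=[];R=[]
    ys=np.arange(-86,86.1,.25)
    for xl in range(-75,80,15):
        P=pose(np.array(base),np.c_[np.full_like(ys,xl),ys,np.full_like(ys,z)])
        uv=proj(cam,P); r=map_coordinates(im,[uv[:,1],uv[:,0]],order=1)
        for S,m,inner in((L,ys>50,(ys>52)&(ys<62)),(R,ys<-50,(ys<-52)&(ys>-62))):
            hi=np.median(r[inner]); edge=ys[m] if S is L else ys[m][::-1]; q=r[m] if S is L else r[m][::-1]
            lo=q.min(); k=np.where(q<(hi+lo)/2)[0]; S.append(edge[k[0]] if len(k) else np.nan)
    print(f,np.array(L),np.array(R),np.nanmedian(L),np.nanmedian(R))
run("top19","top",23); run("side19","side",23)
g=cv2.imread("pics/side19.png")[165:290,240:430]; g=cv2.resize(g,None,fx=4.2,fy=4.2,interpolation=cv2.INTER_CUBIC).astype(float)
cv2.imwrite("pics/e6.png",np.clip((g-[20,40,55])*1.7,0,255).astype(np.uint8))
E
```

```text
time: 47.85
tool_pos: [554.3, 94.4, 23.3]
tcp_rot: [3.141, -0.001, 0.153]
contact_force: [-0.8, -2.4, 4.7]
grip_width: 91.6
time: 49.1
tool_pos: [440.0, 173.3, 205.4]
tcp_rot: [-3.141, -0.003, 0.152]
contact_force: [-0.3, 0.4, -0.4]
grip_width: 91.7
top19 [75.8 75.5 73.8 75.5 74.  75.  73.8 73.2 73.8 74.2 73.8] [-73.8 -73.2 -73.5 -72.8 -73.  -72.5 -72.8 -72.5 -72.2 -72.  -71.8] 74.0 -72.75
side19 [73.  72.8 73.8 73.2 73.8 72.2 71.8 71.  70.5 69.5 69.2] [-61.8 -62.8 -67.  -67.2 -69.  -69.5 -82.  -72.2 -75.2 -77.  -77.2] 72.25 -69.5
```

View pics/e6.png

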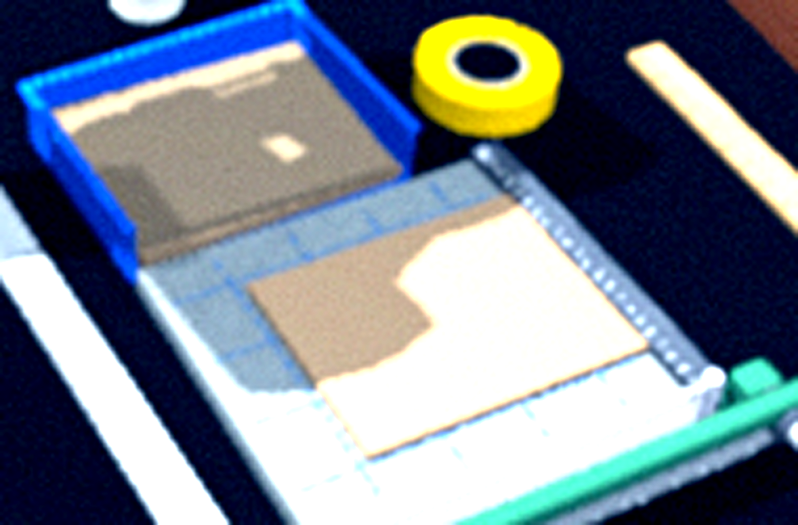

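View pics/top19.png

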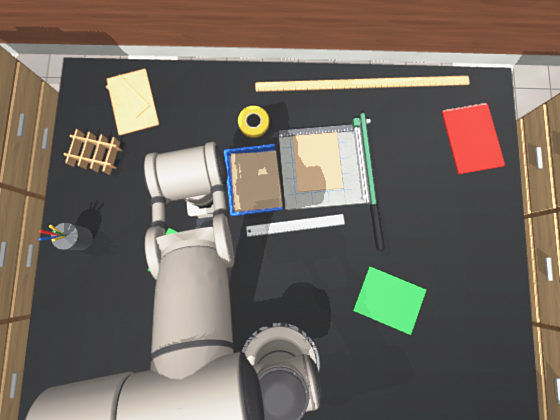

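```bash
python3 - <<'E'
from plant import bot
o=bot.get_obs();print(o['time'],o['contact_force'],abs(o['dq']).max()); bot.close_job()
E
```

```text
49.2 [-0.35963001 -1.04206177 -0.56484806] 0.06407298178610024
the job is handed in; nothing more can be done
```

The top board is on the trimmer bed, flush and square against the fence. However, boards 2 and 3 were disturbed, and I only put part of that right. I handed the job in at 49.2 s with the robot touching nothing.

**Moving the board:** I pressed with about 5–6 N and drew it out of the tray. It slipped and turned once on the bed, so I re-placed the fingers and straightened it. I then slid it into the fence with about 4 N of push until the fingers slipped.

**Top board, last checks:** The overhead fit puts its centre at x = 15.1 mm in the trimmer's frame, where flush is 15.0. It is 0.0003 rad off square, at y = +11 mm, well short of the guard and wholly on the bed. The side camera's fit differed: x = 17 mm and 0.007 rad, which is about the calibration error. Rule, tape and glue showed no visible movement.

**Boards that moved (this check failed):**
- **Board 2:** It came along by roughly 6–7 mm during the draw. The wrist force touched about 6.6 N at one point and was otherwise about 5–6 N.
- **Correction:** Two light pulls brought its centre back to about 2 mm from where it started, but left it turned by about 0.045 rad. A third touch to square it had no effect.
- **Board 3:** It appears to stick out by about 5 mm. I did not correct that.

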